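# Pack the lens gluing jig and hold it squeezed

### The job

Pack the gap of the small lens gluing jig with the tabbed aluminium spacers: stand them in its channel one after the other, upright on the channel floor with their broad faces across the gap, until the sliding jaw, pushed forward by its post, can reach the stack and squeeze it. Then grip the jaw's post and push until you feel the stack bear on the sprung pad and the pad is pressed in about half way, and finish there, still gripping the post and holding the stack squeezed. Keep spare spacers away from the jig and do not disturb the other things on the bench.

Things in the scene. Friction and masses are not known exactly. Their poses are not given: they have to be found in the camera images.
- bed (a point): centre of the gluing jig's channel, on its floor, 10 mm above the bench. y runs along the channel from sliding jaw (-y end) to sprung pad (+y end), x across, z up. Spacers stand here between jaw and pad, their own y along this y. The gap from pad face to open jaw face differs each time, 36 to 76 mm, and needs 1 to 3 spacers (18 mm each) before the jaw can squeeze the stack
- jig: the jig's grey base, 85 mm wide (x) and 285 mm long (y), fixed; origin on the bench 10 mm below the bed point, same axes. Two steel cheeks flank the channel from y = -65 to +45 mm: 49 mm apart inside, 20 mm high above the channel floor, then a flared lead-in up to 30 mm; open above
- pad_face (a point): middle of the front face of the sprung pad, a steel plate 44 mm wide and 38 mm high that ends the gap at the +y end of the channel and faces -y; axes as the channel's. Unpressed it stands at y = +45 mm of the channel; a lens cell sits behind it, in front of a grey housing
- pad (a joint): how far the sprung pad is pressed in towards +y, m: 0 = out, 0.012 = bottomed; spring about 1 N at 0 and 5.3 N half way (0.006), 700 N/m
- jaw_face (a point): middle of the front face of the steel sliding jaw (44 mm wide, 36 mm high, top 47 mm above the bench), which faces +y, towards the pad; 30 mm above the bench; axes as the channel's. The jaw slides in a grey saddle fixed behind it (36 mm high)
- jaw_post (a point): grip point of the jaw's upright post: steel, 16 mm across (x) by 14 mm along the channel (y), rising from the jaw's top (47 mm above the bench) to 87 mm above the bench; this point is on its centre line 70 mm above the bench and 26 mm behind the jaw's face; axes as the channel's
- jaw (a joint): how far the jaw has been slid forward towards the pad (+y), m: 0 = fully open (where a spring of 2.4 to 4.3 N returns it when let go), 0.032 = end of its travel; it cannot go farther
- spacer0_tab (a point): a loose aluminium spacer, four alike: body 44 mm wide (its x), 18 mm thick (y), 40 mm high, with a centred upright grip tab on top, 20 (x) by 8 (y) by 36 mm high; 76 mm in all, about 110 g. It starts standing upright on the bench. This point: on its vertical centre line, 60 mm above its underside (20 mm above the body's top). z up; a half turn makes no difference
- spacer1_tab (a point): the same point of another spacer like spacer0
- spacer2_tab (a point): the same point of another spacer like spacer0
- spacer3_tab (a point): the same point of another spacer like spacer0
- dish: low glass dish, 60 mm across, 14 mm high, among the spacers; a bystander, not to be disturbed; origin at the middle of its underside
- ring_part: steel ring 30 mm across, 12 mm high; a bystander, not to be disturbed; origin at the middle of its underside
- bottle: small clear bottle with a blue cap, 44 mm across, 85 mm high; a bystander, not to be disturbed; origin at the middle of its underside
- jar: small glass jar with a blue lid, 48 mm across, 45 mm high; a bystander, not to be disturbed; origin at the middle of its underside
- loupe: black eye loupe, 38 mm across, 28 mm high; a bystander, not to be disturbed; origin at the middle of its underside
- driver: screwdriver lying flat, 130 mm long; a bystander, not to be disturbed; origin at the middle of its underside
- brush: small brush lying flat, 140 mm long; a bystander, not to be disturbed; origin at the middle of its underside

How it is judged:
By the outcome, as a careful person would: the job done as asked, in the order asked, and still so for the second after the job is handed in, while the arm keeps its last pose, push and grip.
It also fails if it takes over 72 s, if anything falls off the work surface, if the arm or the gripper's body presses on something with over 40 N, if the wrist force passes 120 N, or if a joint passes its speed limit or range.

### The arm

A 7-joint arm with a two-finger parallel gripper is mounted at the origin on the work surface. World frame = base frame: x ahead of the robot, y to its left, z up, the work surface at z = 0. Lengths are in m, angles in rad, forces in N, time in s.
With the tool pointing down it reaches from about 0.4 to 0.85 m from the base axis. Payload 6.9 kg.
Tool frame: the origin (TCP) lies on the centre line of the jaws, within the pads' length; the fingertips stand 25 mm ahead of it and the grasp point (between the pads) lies 6 mm ahead of it; y points along the fingers, z is the direction in which the jaws open and shut, and the axes are right-handed (so a half turn about y gives the same grasp; the last joint's range is limited). The gripper opens to 85 mm and grips with 20 to 120 N. Pads are 22 mm wide; open, the fingers measure 114 mm over their backs; the gripper's body (76 mm by 85 mm) begins 54 mm behind the grasp point. The pads swing forward as they close: fully open they stand 13 mm farther back than shut.
Start: joints at [1.212, 0.507, -0.238, 1.5, 0.126, 1.149, -0.155], TCP at [0.28, -0.559, 0.224] pointing down, gripper open.
Joint ranges: [-3.08, 3.08], [-0.24, 2.05], [-1.43, 1.35], [0, 2.5], [-1.52, 4.66], [0.17, 1.96], [-2.89, 2.89]. Speed limits (rad/s): [2.39, 2.39, 3.14, 3.14, 3.14, 3.14, 3.14].

### API

Orientations are given as a unit quaternion [w, x, y, z].
In Python, from station import * gives the robot as it stands.
- The arm moves only by the tool drive_tool, never from a script. Its argument "series" is a list of rows, each a list of 4 numbers: the shift along the tool's x, y, z in cm, then the turn about the tool's y in degrees. A call has 1 to 10 rows; each row shifts and turns the commanded pose from where the row before left it, along the tool's axes as they then stand; what a row does not reach is not made up. A row lasts 1/10 s, in which the tool goes at most 50 mm and 8.59 degrees, less where a joint would pass 70% of its speed; a pose out of reach is approached as far as the arm can. A call with a gripper value outside its range is refused whole. "grip" is the finger opening in cm, from 0 to 8.54, set as the call begins (left out, the last holds). The fingers move at their own pace and stop on an object; "newtons" is the grip in N (left out, the last holds). Time passes only in rows, so rows that do not move let the fingers close. It gives the time, the measured TCP pose, the force and the opening at its end, in the units of the state.
- get_obs(): the state, without advancing time (a new reading comes with each control period).
- capture(name): name is "side" or "top" or "wrist"; returns the picture (480x640x3 uint8, red, green, blue); there is no depth.
- camera_model(name): a dict with "intrinsics" (3x3 intrinsics, pixels), "extrinsics" (4x4, takes a point from world to camera coordinates); the wrist camera has in their place "hand_eye" (4x4, takes a point from camera to tool coordinates, whose origin is the TCP and whose axes are the tool frame's). Camera axes: x right, y up, looking along -z (the intrinsics and any distortion apply to the point x, -y, -z); pixel columns grow to the right and rows downward; lengths in m; the calibration is good to about 2 mm. A picture is of the moment at which its call begins: read the wrist's pose just before it. camera_model takes no time and is no camera call.
- job_done(): hands the job in, once; it reports no verdict.
The state is a dict: "time": time; "q": joint angles; "qd": joint speeds; "effort": joint torques, N m; "tcp_pos": TCP position; "eef_rot": TCP orientation; "force": force on the tool from outside, world axes, zero at the start; "torque": the same for the moment, N m; "grip_width": finger opening in m.
Only numpy, scipy, OpenCV 4.12 (cv2) and the standard library are available. Lean on these libraries where they do the work, as an engineer would, in place of code of your own. Each camera call takes 0.05 s, during which the arm holds its last target.

## Working session

There is one attempt and no reset: what is moved stays moved. The work goes in short steps, Python scripts to look and compute and a tool call to move; the robot and the scene stay as the last step left them, time stands still between calls to the robot, and variables do not carry over. Pictures are saved under pics/ and viewed, and the job is handed in when it is done.

Besides the shell and the picture viewer there is one more tool, called after "Emit:" as name(argument=value, ...) on one line, values as JSON. drive_tool: Moves the arm, as the interface text tells. Its arguments: {"type":"object","properties":{"series":{"type":"array","items":{"type":"array","items":{"type":"number"}}},"grip":{"type":"number"},"newtons":{"type":"number"}},"required":["series"]}

```bash
ls; mkdir -p pics; python3 - <<'E'
from station import *
import cv2,numpy as np
np.set_printoptions(precision=4,suppress=True)
print(get_obs())
for n in ("side","top","wrist"):
    cv2.imwrite(f"pics/{n}0.png",capture(n)[:,:,::-1]); print(n,camera_model(n))
E
```

```text
pics
{'time': 0.0, 'q': array([ 1.2115,  0.5083, -0.2375,  1.5011,  0.1257,  1.1489, -0.1548]), 'qd': array([-0.0007,  0.0001, -0.0003, -0.0013, -0.0004,  0.0016,  0.0015]), 'effort': array([ -0.0001, -62.06  ,  -2.1865, -24.9651,   0.0127,   0.012 ,
         0.    ]), 'tcp_pos': array([ 0.2798, -0.5583,  0.2229]), 'eef_rot': array([ 0.1627, -0.163 ,  0.6887, -0.6875]), 'force': array([0.036 , 0.5645, 0.2903]), 'torque': array([ 0.0109, -0.0193, -0.0205]), 'grip_width': 0.08547675239147898}
side {'intrinsics': array([[587.8207,   0.    , 312.8231],
       [  0.    , 587.8207, 252.7265],
       [  0.    ,   0.    ,   1.    ]]), 'extrinsics': array([[-0.8988, -0.4379,  0.0211,  0.4985],
       [ 0.2806, -0.5376,  0.7951, -0.215 ],
       [-0.3368,  0.7206,  0.6061, -1.2123],
       [ 0.    ,  0.    ,  0.    ,  1.    ]])}
top {'intrinsics': array([[447.503 ,   0.    , 310.4324],
       [  0.    , 447.503 , 238.7203],
       [  0.    ,   0.    ,   1.    ]]), 'extrinsics': array([[ 0.0017, -1.    ,  0.0085, -0.0175],
       [ 0.9942,  0.0026,  0.1077, -0.5755],
       [-0.1077,  0.0082,  0.9941, -0.9719],
       [ 0.    ,  0.    ,  0.    ,  1.    ]])}
wrist {'intrinsics': array([[431.3996,   0.    , 322.9132],
       [  0.    , 431.3996, 231.4893],
       [  0.    ,   0.    ,   1.    ]]), 'hand_eye': array([[-0.0012, -0.9604, -0.2786, -0.0711],
       [ 0.0014,  0.2786, -0.9604, -0.1507],
       [ 1.    , -0.0015,  0.001 , -0.0012],
       [ 0.    ,  0.    ,  0.    ,  1.    ]])}
```

View pics/top0.png

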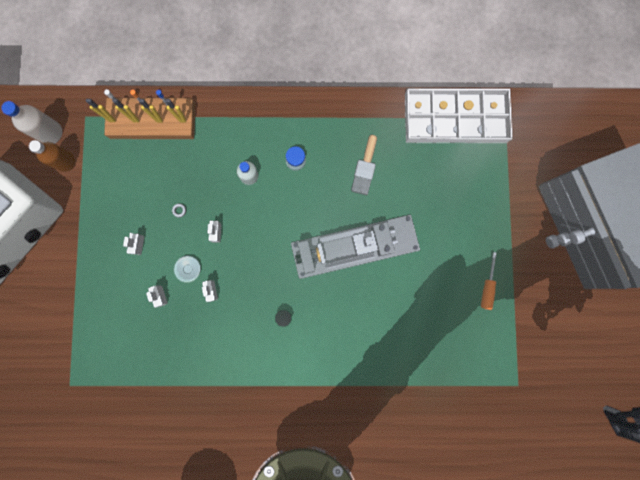

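View pics/side0.png

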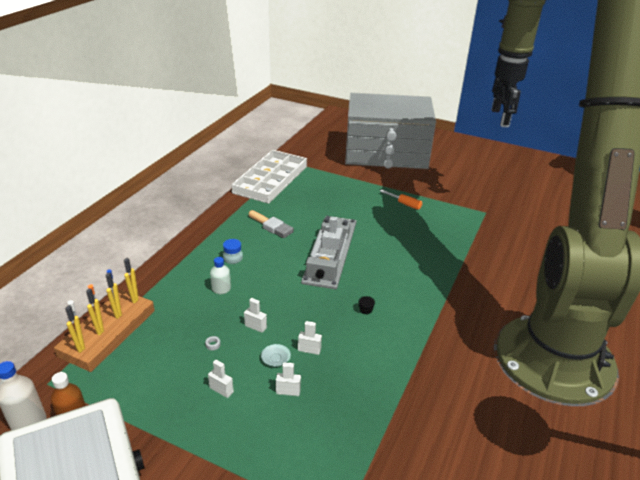

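View pics/wrist0.png

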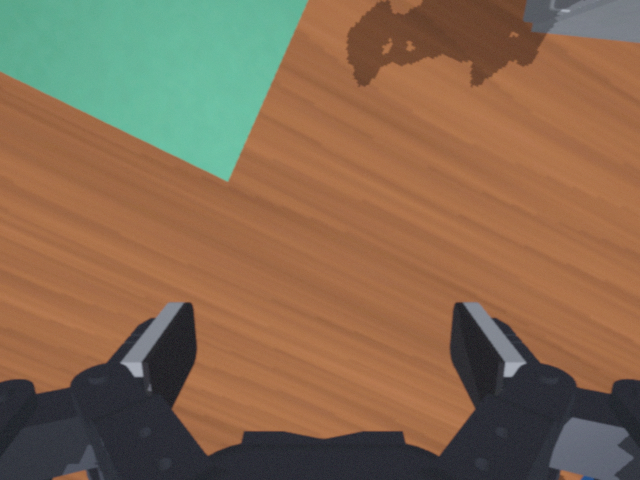

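The top view shows the jig at about (355,246), with the post near (368,238) and the pad end near (318,255). The four white spacers are near (133,243), (156,296), (209,290) and (214,231), around the dish at (187,269). I'll zoom in.

```bash
cat > h.py <<'E'
from station import *
import cv2,numpy as np
from scipy.spatial.transform import Rotation as R
np.set_printoptions(precision=4,suppress=True)
def campose(n,obs=None):
    m=camera_model(n);K=m["intrinsics"]
    if n=="wrist":
        T=np.eye(4);q=obs["eef_rot"];T[:3,:3]=R.from_quat([q[1],q[2],q[3],q[0]]).as_matrix();T[:3,3]=obs["tcp_pos"]
        return K,T@m["hand_eye"]
    return K,np.linalg.inv(m["extrinsics"])
def ray(n,u,v,obs=None):
    K,C=campose(n,obs)
    d=np.array([(u-K[0,2])/K[0,0],-(v-K[1,2])/K[1,1],-1.]);return C[:3,3],C[:3,:3]@d
def onz(n,u,v,z,obs=None):
    o,d=ray(n,u,v,obs);return o+d*(z-o[2])/d[2]
def proj(n,P,obs=None):
    K,C=campose(n,obs);p=np.linalg.inv(C)@np.append(P,1)
    return K[0,0]*p[0]/-p[2]+K[0,2],K[1,1]*-p[1]/-p[2]+K[1,2]
def tri(rs):
    A=np.zeros((3,3));b=np.zeros(3)
    for o,d in rs:
        d=d/np.linalg.norm(d);M=np.eye(3)-np.outer(d,d);A+=M;b+=M@o
    return np.linalg.solve(A,b)
E
python3 - <<'E'
import cv2,numpy as np
t=cv2.imread('pics/top0.png')
a=cv2.resize(t[205:320,110:240],None,fx=6,fy=5.2*6/5.2,interpolation=cv2.INTER_CUBIC)[:600]
cv2.imwrite('pics/a.png',cv2.resize(t[215:315,110:235],None,fx=6,fy=6,interpolation=cv2.INTER_CUBIC))
cv2.imwrite('pics/b.png',cv2.resize(t[205:285,288:422],None,fx=5.9,fy=5.9,interpolation=cv2.INTER_CUBIC))
s=cv2.imread('pics/side0.png')
cv2.imwrite('pics/c.png',cv2.resize(s[205:295,290:370],None,fx=6,fy=6,interpolation=cv2.INTER_CUBIC))
E
```

```text
(no output)
```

View pics/a.png

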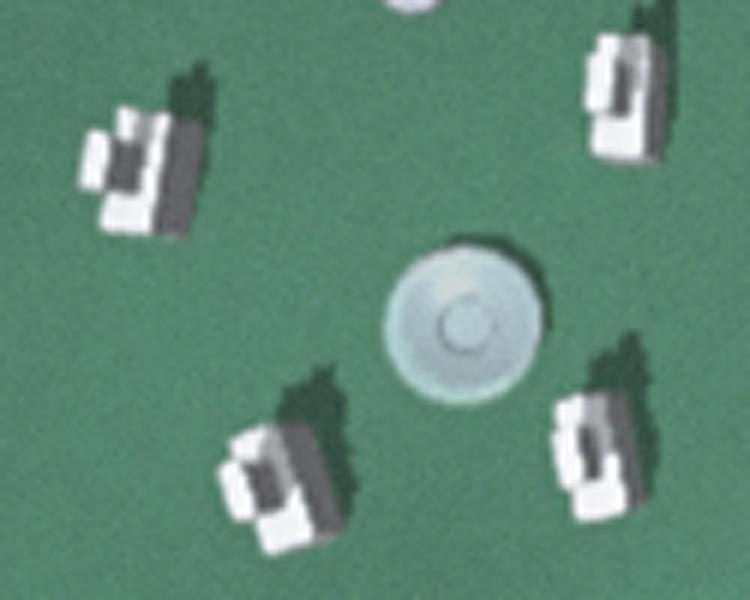

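View pics/b.png

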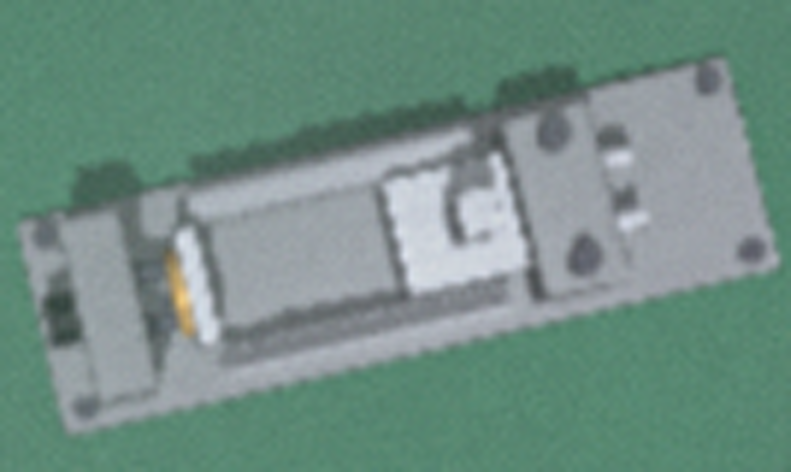

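View pics/c.png

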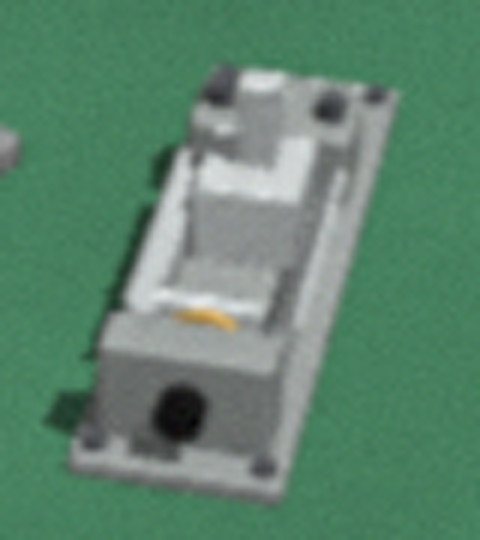

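```bash
python3 - <<'E'
from h import *
B=lambda x,y:(288+x/5.9,205+y/5.9)
A=lambda x,y:(110+x/6,215+y/6)
c=[onz("top",*B(*p),.010)[:2] for p in [(20,220),(725,57),(778,265),(68,432)]]
c=np.array(c);print(c,c.mean(0),[np.linalg.norm(c[i]-c[(i+1)%4]) for i in range(4)])
ctr=c.mean(0);y=c[0]+c[3]-c[1]-c[2];y/=np.linalg.norm(y);x=np.array([y[1],-y[0]])
print("jig y",y,np.degrees(np.arctan2(y[1],y[0])))
for nm,p,z in [("jaw",(385,180),.047),("jaw",(408,295),.047),("pad",(195,230),.048),("pad",(218,345),.048),("post",(485,213),.087)]:
    w=onz("top",*B(*p),z)[:2]; print(nm,w,"jig xy",(w-ctr)@x,(w-ctr)@y)
for nm,t,b in [("A",(95,160),[(118,105),(170,115),(155,235),(100,232)]),("B",(238,490),[(230,435),(280,425),(315,545),(265,555)]),("C",(572,452),[(555,397),(600,392),(625,515),(580,522)]),("D",(603,82),[(600,35),(650,37),(640,160),(592,157)])]:
    w=np.array([onz("top",*A(*p),.040)[:2] for p in b]); d=w[0]+w[1]-w[2]-w[3]
    print(nm,"tabtop",onz("top",*A(*t),.076)[:2],"body",w.mean(0),"width dir deg",np.degrees(np.arctan2(d[1],d[0])),np.linalg.norm(d)/2)
print("dish",onz("top",*A(466,325),.014))
o=get_obs();q=o["eef_rot"];print(R.from_quat([q[1],q[2],q[3],q[0]]).as_matrix(),o["tcp_pos"])
for n,u,v in [("ring",179,211),("bottle",246,173),("jar",295,158),("loupe",284,317)]: print(n,onz("top",u,v,.03))
E
```

```text
[[ 0.5695  0.0271]
 [ 0.6343 -0.2481]
 [ 0.5527 -0.2668]
 [ 0.4877  0.0082]] [ 0.561  -0.1199] [np.float64(0.282689259727063), np.float64(0.0836697916219312), np.float64(0.28255853898494904), np.float64(0.08398221331427147)]
jig y [-0.2296  0.9733] 103.27217591987687
jaw [ 0.5812 -0.1107] jig xy 0.021727613188285276 0.004314409896521232
jaw [ 0.5381 -0.1189] jig xy -0.022134474653349532 0.006227724810459241
pad [ 0.5621 -0.0395] jig xy 0.01950373202971957 0.0780120699451255
pad [ 0.5192 -0.048 ] jig xy -0.02418770560791771 0.07957854073321423
post [ 0.5647 -0.1423] jig xy -0.0015552862751631786 -0.02268730195766563
A tabtop [0.5633 0.3777] body [0.5627 0.3771] width dir deg -5.037997898484102 0.04592242164098304
B tabtop [0.4471 0.3223] body [0.4464 0.3223] width dir deg 18.378575800272014 0.04564698449678627
C tabtop [0.4605 0.2057] body [0.4587 0.2072] width dir deg 12.89251962783929 0.04609442616145378
D tabtop [0.5918 0.1982] body [0.5909 0.1994] width dir deg -2.7362141859691858 0.04576591675476644
dish [0.5075 0.2607 0.014 ]
[[-0.8939 -0.0006  0.4482]
 [-0.4482  0.0012 -0.8939]
 [-0.     -1.     -0.0014]] [ 0.2799 -0.5584  0.2231]
ring [0.6377 0.2801 0.03  ]
bottle [0.7258 0.1308 0.03  ]
jar [0.7614 0.0194 0.03  ]
loupe [0.4022 0.0416 0.03  ]
```

Emit:
drive_tool(series=[[0,-0.3,0,-8.5],[0,-0.3,0,-8.5],[0,-0.3,0,-8.5],[0,-0.3,0,-8.5],[0,-0.3,0,-8.5],[0,-0.3,0,-8.5],[0,-0.3,0,-8.5],[0,-0.3,0,-8.5],[0,-0.3,0,-8.5],[0,0,0,0]], grip=6)

```text
time: 1.15
tcp_pos: [0.28, -0.5588, 0.2507]
eef_rot: [0.554, -0.554, 0.439, -0.439]
force: [0.3, -0.7, -0.1]
grip_width: 0.0599
```

```bash
cat >> h.py <<'E'
def go(x,y,z,yaw):
    """prints tool-frame delta after turning to yaw (deg, world angle of tool z)"""
    o=get_obs();q=o["eef_rot"];M=R.from_quat([q[1],q[2],q[3],q[0]]).as_matrix()
    cur=np.degrees(np.arctan2(M[1,2],M[0,2]));turn=-((yaw-cur+90)%180-90)
    d=np.array([x,y,z])-o["tcp_pos"]
    c,s=np.cos(np.radians(cur-turn)),np.sin(np.radians(cur-turn))
    T2=np.array([[s,0,c],[-c,0,s],[0,-1,0]])
    print("t",o["time"],"tcp",o["tcp_pos"],"yaw %.2f"%cur,"tilt",M[2],"F",o["force"],"g",o["grip_width"])
    print("  delta cm, current axes",100*M.T@d,"| turn first %.2f then"%turn,100*T2.T@d)
E
python3 -c "
from h import *
go(.545,-.052,.25,13.3)"
```

```text
t 1.15 tcp [ 0.28   -0.5588  0.2507] yaw 13.24 tilt [-0.0003 -1.      0.0003] F [ 0.3395 -0.7445 -0.0724] g 0.05994572491148485
  delta cm, current axes [-43.2625   0.0934  37.4076] | turn first -0.06 then [-43.2237   0.0701  37.4524]
```

Emit:
drive_tool(series=[[-2,0,1.7,0],[-3.1,0,2.7,0],[-3.1,0,2.7,0],[-3.1,0,2.7,0],[-3.1,0,2.7,0],[-3.1,0,2.7,0],[-3.1,0,2.7,0],[-3.1,0,2.7,0],[-3.1,0,2.7,0],[-3.1,0,2.7,0]])

```text
time: 2.15
tcp_pos: [0.4658, -0.2069, 0.2507]
eef_rot: [-0.553, 0.553, -0.441, 0.441]
force: [1.5, -0.4, 0.0]
grip_width: 0.0598
```

Emit:
drive_tool(series=[[-3.1,0,2.7,0],[-3.1,0,2.7,0],[-3.1,0,2.7,0],[-3.1,0,2.1,0],[-0.9,0,0.5,0],[0,0,0,0],[0,0,0,0]])

```text
time: 2.85
tcp_pos: [0.5389, -0.056, 0.2504]
eef_rot: [-0.553, 0.554, -0.44, 0.44]
force: [-0.4, -1.1, 0.3]
grip_width: 0.0598
```

```bash
python3 -c "
from h import *
go(.545,-.052,.25,13.3)
cv2.imwrite('pics/w1.png',capture('wrist')[:,:,::-1])"
```

```text
t 2.85 tcp [ 0.5389 -0.056   0.2504] yaw 12.96 tilt [ 0.0008 -1.     -0.0012] F [-0.4365 -1.0714  0.3081] g 0.05975030790329705
  delta cm, current axes [-0.2568  0.0416  0.6842] | turn first -0.34 then [-0.2528  0.0426  0.6857]
```

View pics/w1.png

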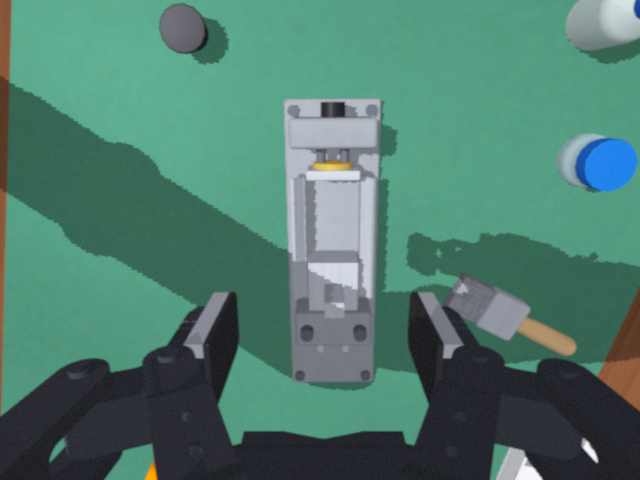

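```bash
python3 - <<'E'
import cv2
t=cv2.imread('pics/w1.png')
cv2.imwrite('pics/w1a.png',cv2.resize(t[90:240,270:400],None,fx=4,fy=4,interpolation=cv2.INTER_CUBIC))
cv2.imwrite('pics/w1b.png',cv2.resize(t[240:390,270:400],None,fx=4,fy=4,interpolation=cv2.INTER_CUBIC))
E
```

```text
(no output)
```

View pics/w1a.png

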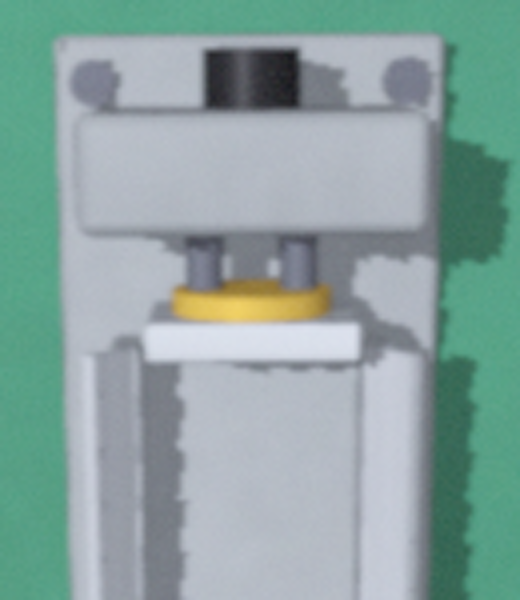

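View pics/w1b.png

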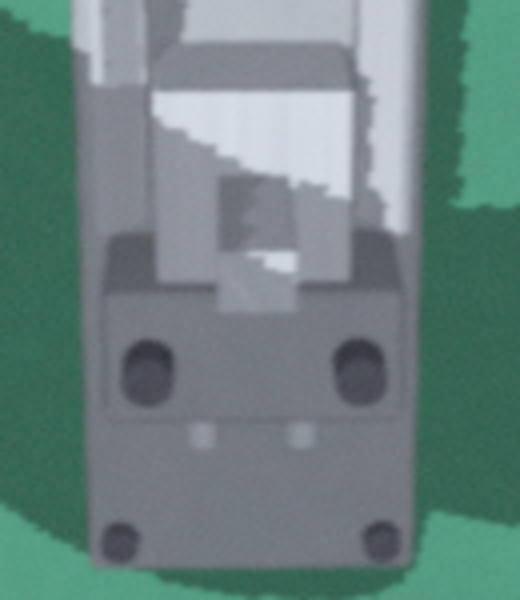

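```bash
python3 - <<'E'
from h import *
o=get_obs()
A=lambda x,y:(270+x/4,90+y/4)
B=lambda x,y:(270+x/4,240+y/4)
W=lambda p,z:onz("wrist",*p,z,o)[:2]
c=np.array([W(A(57,38),.010),W(A(442,38),.010),W(B(412,568),.010),W(B(92,568),.010)])
print(c,[np.linalg.norm(c[i]-c[(i+1)%4]) for i in range(4)])
y=c[0]+c[1]-c[2]-c[3];y/=np.linalg.norm(y);x=np.array([y[1],-y[0]]);print("yang-90",np.degrees(np.arctan2(y[1],y[0]))-90)
ctr=c.mean(0)
pl,pr=W(A(145,361),.048),W(A(360,361),.048)
jl,jr=W(B(152,90),.047),W(B(353,90),.047)
for n,a,b in (("pad",pl,pr),("jaw",jl,jr),("posttop",W(B(217,250),.087),W(B(298,250),.087)),("posttopback",W(B(217,312),.087),W(B(298,312),.087)),("cheekR/L inner", W(A(178,500),.010),W(A(360,500),.03))):
    d=b-a;print(n,(a+b)/2,"len",np.linalg.norm(d),"ang",np.degrees(np.arctan2(d[1],d[0])),"rel",((a+b)/2-ctr)@x,((a+b)/2-ctr)@y)
E
```

```text
[[ 0.4884  0.0118]
 [ 0.5697  0.0306]
 [ 0.636  -0.2451]
 [ 0.5542 -0.2641]] [np.float64(0.08344554496719213), np.float64(0.2835602121513249), np.float64(0.08397297173225983), np.float64(0.2836609968596064)]
yang-90 13.464223522795265
pad [ 0.5438 -0.0413] len 0.04427431581481258 ang 12.998771371301352 rel -0.00026029456034634484 0.07761139898391184
jaw [ 0.5605 -0.1117] len 0.04384689277735846 ang 13.018971073922136 rel -0.00037169951554797076 0.00521110505639587
posttop [ 0.5651 -0.1302] len 0.01611498412749392 ang 13.029640404791468 rel -0.0002502583371323845 -0.013877563636782922
posttopback [ 0.5682 -0.1435] len 0.016292820914536734 ang 13.03393815131623 rel -0.00026423150895624555 -0.02751038318949063
cheekR/L inner [ 0.5559 -0.0759] len 0.04103592452978379 ang 19.959972930027515 rel 0.0034704368151679695 0.04115265954475232
```

```bash
python3 -c "
from h import *
go(.575,.235,.25,0)"
```

```text
t 2.9 tcp [ 0.5389 -0.0566  0.2505] yaw 12.92 tilt [ 0.0009 -1.     -0.0011] F [ 1.3377 -0.0861  1.2411] g 0.05988954966770238
  delta cm, current axes [-27.6165   0.0136  10.0391] | turn first 12.92 then [-29.1617   0.0492   3.6121]
```

Emit:
drive_tool(series=[[-1,0,0.2,6.5],[-2.5,0,0.3,6.4],[-3.5,0,0.4,0],[-4,0,0.5,0],[-4,0,0.5,0],[-4,0,0.5,0],[-4,0,0.5,0],[-3.5,0,0.5,0],[-2,0,0.3,0],[0,0,0,0]])

```text
time: 3.9
tcp_pos: [0.5701, 0.2326, 0.2505]
eef_rot: [0.501, -0.501, 0.499, -0.498]
force: [0.1, 0.3, -0.0]
grip_width: 0.0601
```

Emit:
drive_tool(series=[[0,0,0,0],[0,0,0,0]])

```text
time: 4.1
tcp_pos: [0.5708, 0.2282, 0.2507]
eef_rot: [-0.5, 0.5, -0.5, 0.5]
force: [-0.6, -0.7, 0.1]
grip_width: 0.0597
```

```bash
python3 -c "
from h import *
go(.575,.235,.25,0)
cv2.imwrite('pics/w2.png',capture('wrist')[:,:,::-1])"
```

```text
t 4.1 tcp [0.5708 0.2282 0.2507] yaw 0.02 tilt [ 0.0015 -1.     -0.    ] F [-0.6124 -0.7296  0.0984] g 0.05968323832701839
  delta cm, current axes [-0.6829  0.0641  0.4226] | turn first 0.02 then [-0.683   0.0652  0.4223]
```

View pics/w2.png

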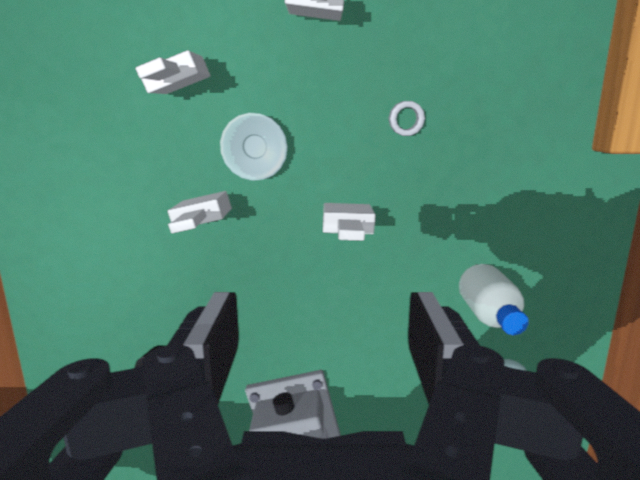

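```bash
python3 - <<'E'
import cv2,numpy as np
t=cv2.imread('pics/w2.png')
f=lambda x,y:cv2.resize(t[y:y+65,x:x+90],None,fx=8,fy=8,interpolation=cv2.INTER_CUBIC)[:, :720]
cv2.imwrite('pics/D.png',f(305,185)); 
cv2.imwrite('pics/CB.png',cv2.resize(np.vstack([t[175:245,150:250],t[35:105,130:230]]),None,fx=4.2,fy=4.2,interpolation=cv2.INTER_CUBIC))
E
```

```text
(no output)
```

View pics/D.png

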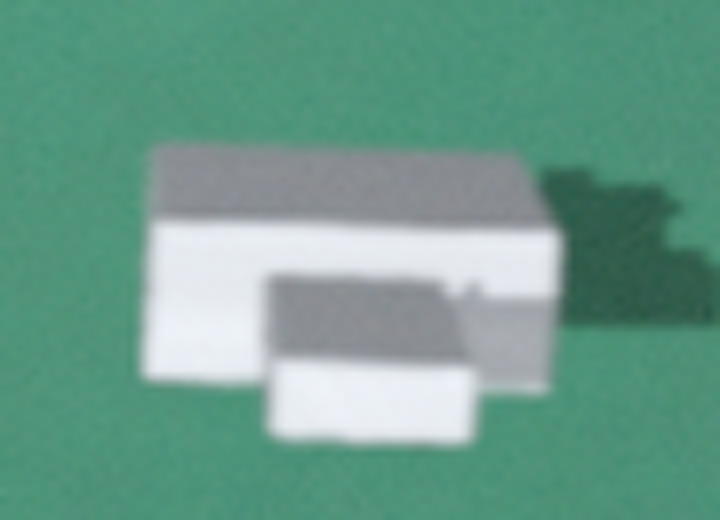

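View pics/CB.png

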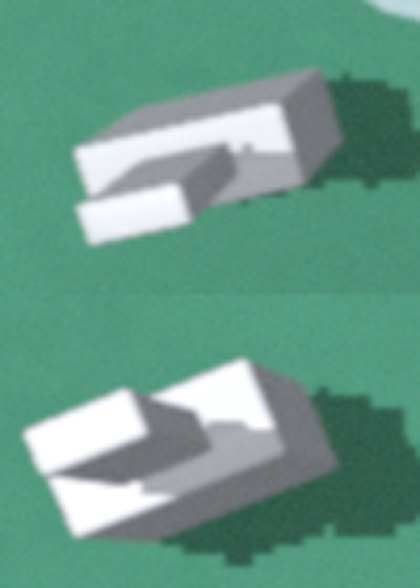

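```bash
cat >> h.py <<'E'
def spacer(o,nm,body,tab,f):
    """corner lists start at an end of one long edge; order: long edge p0-p1, then p2,p3"""
    for l,pts,z in (("body",body,.040),("tab",tab,.076)):
        if pts is None: continue
        w=np.array([onz("wrist",*f(*p),z,o)[:2] for p in pts]);d=w[1]+w[2]-w[0]-w[3]
        e=w[3]+w[2]-w[0]-w[1]
        print(nm,l,w.mean(0),"yaw %.1f"%((np.degrees(np.arctan2(d[1],d[0]))+90)%180-90),np.linalg.norm(d)/2,np.linalg.norm(e)/2)
E
python3 - <<'E'
from h import *
o=get_obs()
spacer(o,"D",[(150,222),(562,230),(548,392),(145,380)],[(268,362),(475,368),(470,443),(266,438)],lambda x,y:(305+x/8,185+y/8))
C=lambda x,y:(150+x/4.2,175+y/4.2)
Bf=lambda x,y:(130+x/4.2,35+(y-294)/4.2)
spacer(o,"C",[(75,150),(280,103),(305,185),(98,232)],[(77,208),(183,184),(192,222),(88,244)],C)
spacer(o,"B",[(40,466),(245,358),(283,455),(77,538)],[(23,433),(128,389),(146,434),(44,475)],Bf)
E
```

```text
D body [0.593  0.2031] yaw -1.3 0.044200531909076614 0.017974145220313334
D tab [0.5927 0.203 ] yaw -1.5 0.020235805703539406 0.007757361851369844
C body [0.4601 0.2103] yaw 13.1 0.04427502391757538 0.01769114239377935
C tab [0.4603 0.2103] yaw 12.7 0.020460944927112108 0.007252998181477766
B body [0.4483 0.3253] yaw 22.8 0.043653121598326725 0.01591057700345998
B tab [0.4481 0.3263] yaw 20.4 0.019391101091917995 0.007322442331360635
```

```bash
python3 -c "
from h import *
go(.593,.203,.071,-1.5)"
```

```text
t 4.15 tcp [0.5707 0.2283 0.2507] yaw 0.03 tilt [ 0.0013 -1.      0.0001] F [ 0.7459 -0.0757  0.4191] g 0.059924280735195866
  delta cm, current axes [ 2.5115 17.9752  2.2227] | turn first 1.53 then [ 2.4749 17.9716  2.2914]
```

Emit:
drive_tool(series=[[1.2,1.5,1.1,1.5],[1.3,2.5,1.2,0],[0,3,0,0],[0,3,0,0],[0,2.5,0,0],[0,1.5,0,0],[0,0,0,0],[0,0,0,0]])

```text
time: 4.95
tcp_pos: [0.5935, 0.2052, 0.1111]
eef_rot: [-0.494, 0.494, -0.506, 0.506]
force: [0.6, 0.8, 0.7]
grip_width: 0.0603
```

```bash
python3 -c "
from h import *
go(.593,.203,.071,-1.5)
cv2.imwrite('pics/w3.png',capture('wrist')[:,:,::-1])"
```

```text
t 4.95 tcp [0.5935 0.2052 0.1111] yaw -1.33 tilt [-0.0001 -1.      0.0004] F [0.6129 0.7989 0.7355] g 0.06030701591384687
  delta cm, current axes [ 0.2208  4.0123 -0.0457] | turn first 0.17 then [ 0.2203  4.0123 -0.0436]
```

View pics/w3.png

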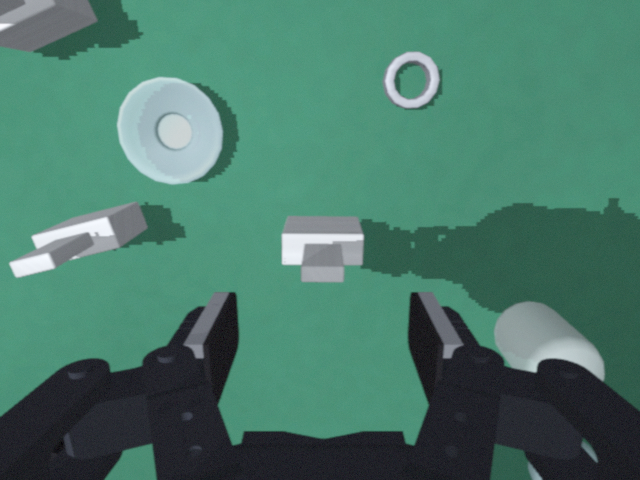

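```bash
python3 -c "
from h import *
o=get_obs()
print(onz('wrist',323,272.5,.076,o), onz('wrist',322.5,248,.040,o))"
```

```text
[0.5936 0.2041 0.076 ] [0.5933 0.2041 0.04  ]
```

Emit:
drive_tool(series=[[0.1,1.5,0,0],[0,1.5,0,0],[0,1,0,0],[0,0,0,0],[0,0,0,0]])

```text
time: 5.5
tcp_pos: [0.593, 0.2049, 0.0709]
eef_rot: [0.494, -0.494, 0.506, -0.505]
force: [-0.1, -0.0, -0.5]
grip_width: 0.0598
```

Emit:
drive_tool(series=[[0,0,0,0],[0,0,0,0],[0,0,0,0],[0,0,0,0],[0,0,0,0],[0,0,0,0]], grip=1.0, newtons=50)

```text
time: 6.1
tcp_pos: [0.5929, 0.2047, 0.0708]
eef_rot: [0.494, -0.494, 0.506, -0.506]
force: [0.3, -0.1, 0.5]
grip_width: 0.01
```

```bash
python3 -c "
from h import *
go(.593,.203,.071,-1.5)
cv2.imwrite('pics/w4.png',capture('wrist')[:,:,::-1])"
```

```text
t 6.1 tcp [0.5929 0.2047 0.0708] yaw -1.27 tilt [-0.0001 -1.      0.    ] F [ 0.2604 -0.125   0.4803] g 0.010017884125971238
  delta cm, current axes [ 0.1666 -0.0153  0.0128] | turn first 0.23 then [ 0.1666 -0.0153  0.0135]
```

View pics/w4.png

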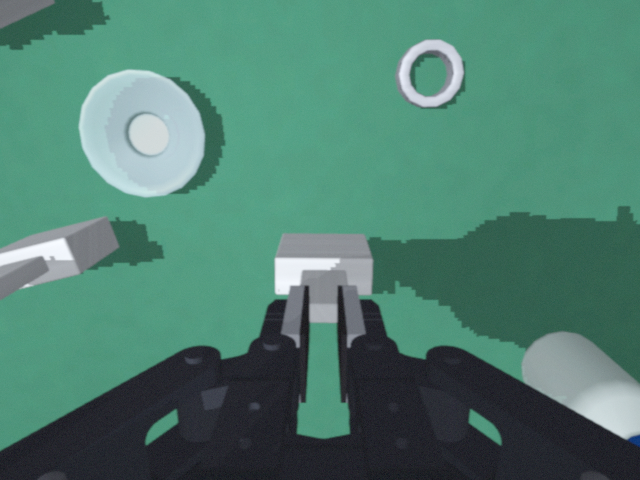

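```bash
python3 -c "
from h import *
o=get_obs()
print(onz('wrist',323,312,.076,o), onz('wrist',323,276,.040,o))
q=o['eef_rot'];M=R.from_quat([q[1],q[2],q[3],q[0]]).as_matrix()
for t in [(0,0,0),(0,.025,0),(0,.025,.005),(-.011,.025,.005),(.011,.025,.005),(.011,0,.005),(-.011,0,.005)]: print(t,proj('wrist',o['tcp_pos']+M@np.array(t),o))
cv2.imwrite('pics/side4.png',cv2.resize(capture('side')[260:420,180:360,::-1],None,fx=4,fy=3.7))
cv2.imwrite('pics/top4.png',cv2.resize(capture('top')[195:295,150:280,::-1],None,fx=5,fy=5))
"
```

```text
[0.5927 0.2035 0.076 ] [0.5927 0.2033 0.04  ]
(0, 0, 0) (np.float64(323.48606449484555), np.float64(303.1084616243201))
(0, 0.025, 0) (np.float64(323.4661785557855), np.float64(278.1492034979601))
(0, 0.025, 0.005) (np.float64(334.8950066535469), np.float64(278.1655205228528))
(-0.011, 0.025, 0.005) (np.float64(335.12131061235755), np.float64(254.3778864132023))
(0.011, 0.025, 0.005) (np.float64(334.67590083745864), np.float64(301.1965316098365))
(0.011, 0, 0.005) (np.float64(336.3003921451304), np.float64(329.00226831167913))
(-0.011, 0, 0.005) (np.float64(336.87327817195956), np.float64(276.27657120151844))
```

View pics/side4.png

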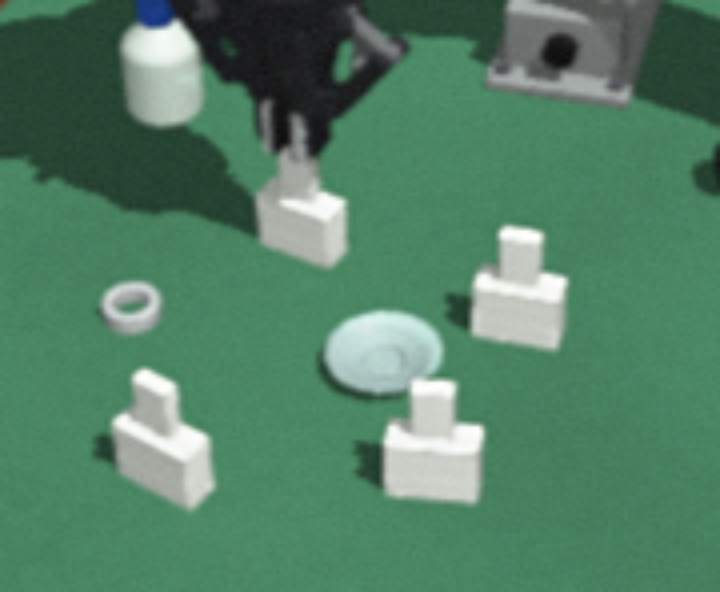

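View pics/top4.png

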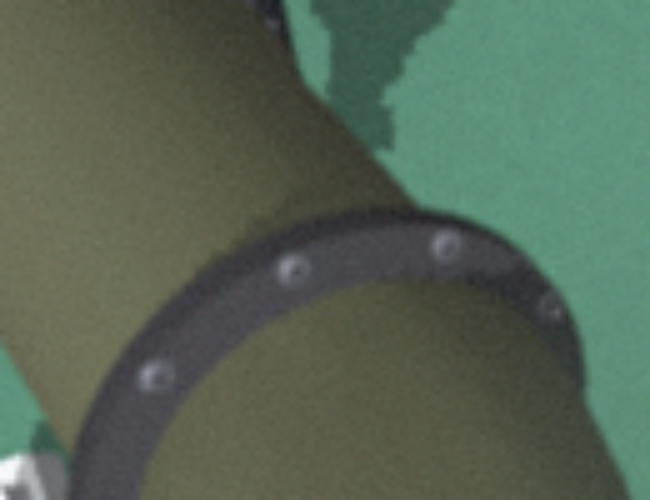

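```bash
python3 -c "
from h import *
o=get_obs()
q=o['eef_rot'];M=R.from_quat([q[1],q[2],q[3],q[0]]).as_matrix()
for t in [(0,0,0),(0,.025,0),(-.011,.025,.01),(-.011,.025,-.01),(.011,.025,.01),(-.011,0,.01),(.015,0.0,0),(0.015,0.025,0)]:
  u,v=proj('side',o['tcp_pos']+M@np.array(t)); print(t,(u-180)*4,(v-260)*3.7)
for P in [(.5927,.2035,.076),(.5927,.2035,.04)]:
  u,v=proj('side',P); print(P,(u-180)*4,(v-260)*3.7)
im=capture('side'); cv2.imwrite('pics/side5.png',cv2.resize(im[240:340,220:290,::-1],None,fx=8,fy=6*8/6,interpolation=cv2.INTER_CUBIC)[:600])
im=capture('wrist'); cv2.imwrite('pics/w5.png',cv2.resize(im[220:420,230:420,::-1],None,fx=3,fy=3,interpolation=cv2.INTER_CUBIC)[:600])
"
```

```text
(0, 0, 0) 295.5108764205438 155.39246365537238
(0, 0.025, 0) 297.397213332927 188.11581555442055
(-0.011, 0.025, 0.01) 270.01595328085614 194.02161821340735
(-0.011, 0.025, -0.01) 302.6227962580813 205.67337040835477
(0.011, 0.025, 0.01) 292.26682928450873 170.8781215704154
(-0.011, 0, 0.01) 267.78211531189936 161.255774792907
(0.015, 0.0, 0) 310.65553235621087 139.74536419454745
(0.015, 0.025, 0) 312.3417508916543 172.3782445298629
(0.5927, 0.2035, 0.076) 296.5994359395977 147.35029001499348
(0.5927, 0.2035, 0.04) 299.2867110026234 194.4496819663767
```

View pics/side5.png

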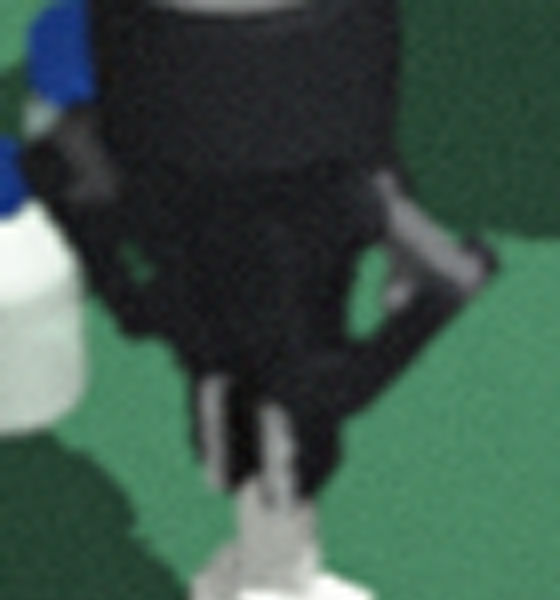

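View pics/w5.png

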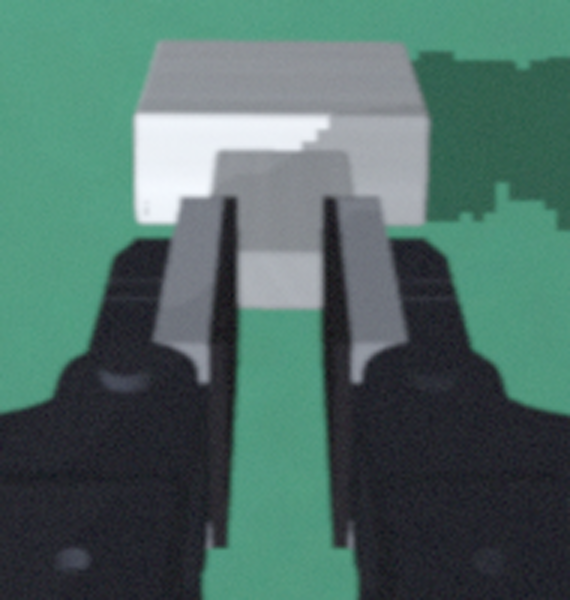

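The grip closed to 10 mm on nothing. Both the wrist and side pictures show the fingertips just above the tab top, around z 0.08, so the real fingertips sit about 12 mm behind the reported TCP rather than 25 mm ahead of it. I'll reopen and go down about 3.7 cm more.

Emit:
drive_tool(series=[[0,0,0,0],[0,0,0,0],[0,0,0,0],[0,0,0,0],[0.1,0.7,0,0],[0,0.8,0,0],[0,0.8,0,0],[0,0,0,0]], grip=5)

```text
time: 7.15
tcp_pos: [0.592, 0.2031, 0.046]
eef_rot: [0.494, -0.495, 0.506, -0.505]
force: [0.3, 0.4, -0.2]
grip_width: 0.0498
```

```bash
python3 -c "
from h import *
go(.5927,.2035,.034,-1.5)
im=capture('wrist'); cv2.imwrite('pics/w6.png',im[:,:,::-1])
im=capture('side'); cv2.imwrite('pics/side6.png',cv2.resize(im[240:340,220:290,::-1],None,fx=6,fy=6,interpolation=cv2.INTER_CUBIC)[:600])
"
```

```text
t 7.15 tcp [0.592  0.2031 0.046 ] yaw -1.26 tilt [ 0.0011 -1.     -0.0025] F [ 0.3176  0.4173 -0.2403] g 0.0498230978360544
  delta cm, current axes [-0.04    1.2036  0.076 ] | turn first 0.24 then [-0.039   1.2039  0.0728]
```

View pics/w6.png

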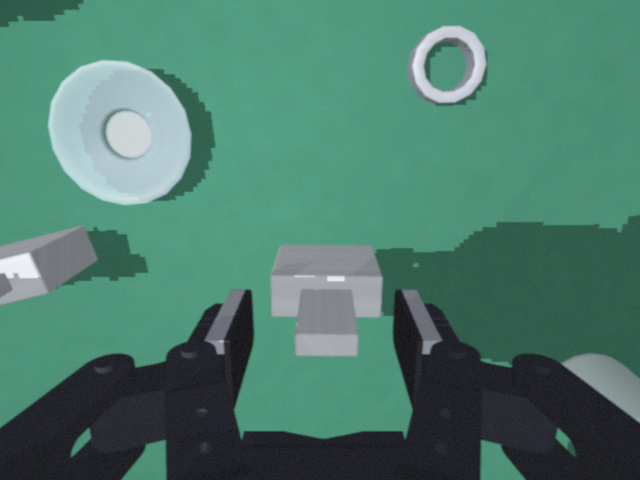

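View pics/side6.png

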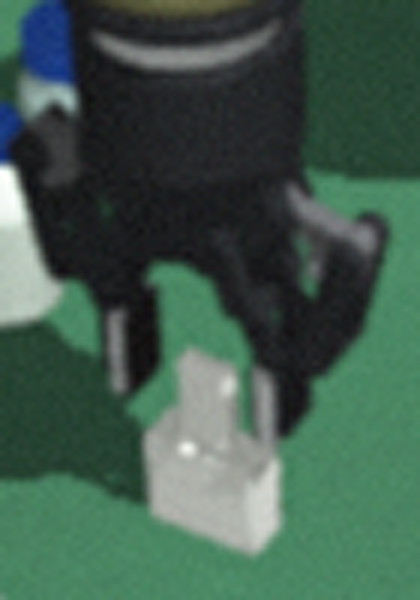

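The fingers now straddle the tab, which spans (297–357, 290–354). Going down the last 1.2 cm and closing.

Emit:
drive_tool(series=[[0,0.6,0.05,0],[0,0.6,0,0],[0,0,0,0]])

```text
time: 7.55
tcp_pos: [0.5929, 0.2033, 0.0348]
eef_rot: [0.494, -0.495, 0.506, -0.505]
force: [-0.2, 0.5, -0.2]
grip_width: 0.0499
```

Emit:
drive_tool(series=[[0,0,0,0],[0,0,0,0],[0,0,0,0],[0,0,0,0],[0,0,0,0]], grip=1.0, newtons=50)

```text
time: 8.05
tcp_pos: [0.5934, 0.2038, 0.0361]
eef_rot: [-0.495, 0.494, -0.505, 0.506]
force: [-0.6, -0.5, 0.4]
grip_width: 0.0193
```

```bash
python3 -c "
from h import *
go(.5463,-.0520,.034,13.2)
im=capture('wrist'); cv2.imwrite('pics/w7.png',im[:,:,::-1])
"
```

```text
t 8.05 tcp [0.5934 0.2038 0.0361] yaw -1.27 tilt [-0.0002 -1.      0.0003] F [-0.6272 -0.4741  0.3652] g 0.01930901730327421
  delta cm, current axes [25.6761  0.1989 -4.146 ] | turn first -14.47 then [ 23.8252   0.2054 -10.431 ]
```

View pics/w7.png

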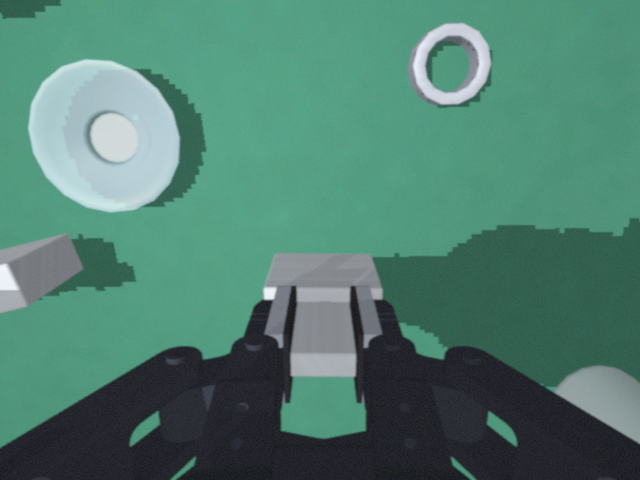

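Gripped at a 19.3 mm opening. Lifting and carrying it to the jig.

Emit:
drive_tool(series=[[0,-1,0,0],[0,-2,0,0],[0,-3,0,0],[0,-3,0,0],[0.5,-2,-0.2,-7],[1.5,0,-0.6,-7.4],[2.5,0,-1,0],[3.5,0,-1.5,0],[4,0,-1.8,0],[4,0,-1.8,0]])

```text
time: 9.1
tcp_pos: [0.5587, 0.0316, 0.1462]
eef_rot: [-0.554, 0.554, -0.439, 0.439]
force: [1.1, -0.8, -1.6]
grip_width: 0.0186
```

Emit:
drive_tool(series=[[3.5,0,-1.6,0],[2.2,0,-1,0],[1.5,0,-0.6,0],[0,0,0,0],[0,0,0,0]])

```text
time: 9.6
tcp_pos: [0.5445, -0.044, 0.1462]
eef_rot: [0.554, -0.554, 0.44, -0.44]
force: [-0.8, 0.6, -1.8]
grip_width: 0.0191
```

```bash
python3 -c "
from h import *
go(.5463,-.0520,.046,13.2)
im=capture('wrist'); cv2.imwrite('pics/w8.png',im[:,:,::-1])
"
```

```text
t 9.6 tcp [ 0.5445 -0.044   0.1462] yaw 13.10 tilt [-0.0004 -1.      0.0005] F [-0.7693  0.6327 -1.7896] g 0.019119481593751264
  delta cm, current axes [ 0.8216 10.0186 -0.0076] | turn first -0.10 then [ 0.8179 10.019  -0.0038]
```

View pics/w8.png

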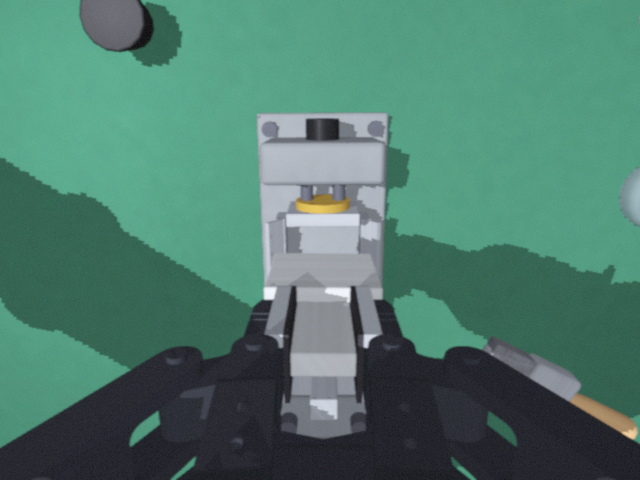

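```bash
python3 -c "
from h import *
o=get_obs()
a=onz('wrist',286.5,225.5,.048,o);b=onz('wrist',359.5,225.5,.048,o);print(a,b,(a+b)/2,np.linalg.norm(a-b))
im=cv2.imread('pics/w8.png'); cv2.imwrite('pics/w8z.png',cv2.resize(im[180:320,250:400],None,fx=4,fy=4,interpolation=cv2.INTER_CUBIC))
"
```

```text
[ 0.5227 -0.0443  0.048 ] [ 0.5652 -0.0343  0.048 ] [ 0.5439 -0.0393  0.048 ] 0.04366007929870695
```

View pics/w8z.png

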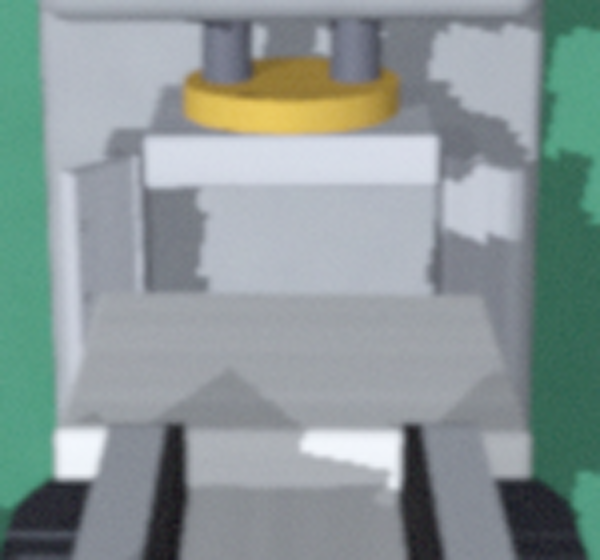

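Emit:
drive_tool(series=[[0.3,1,0,0],[0.4,2,0,0],[0,2,0,0],[0,1,0,0],[0,0,0,0],[0,0,0,0]])

```text
time: 10.25
tcp_pos: [0.5462, -0.0505, 0.086]
eef_rot: [0.554, -0.554, 0.439, -0.439]
force: [0.6, 0.1, -1.3]
grip_width: 0.0192
```

```bash
python3 -c "
from h import *
go(.5463,-.0509,.046,13.2)
im=capture('wrist'); cv2.imwrite('pics/w9.png',cv2.resize(im[100:360,180:470,::-1],None,fx=2.2,fy=2.2))
"
```

```text
t 10.25 tcp [ 0.5462 -0.0505  0.086 ] yaw 13.19 tilt [-0.0004 -1.      0.0002] F [ 0.5824  0.1436 -1.2796] g 0.019223821229853777
  delta cm, current axes [ 0.0444  3.9989 -0.0052] | turn first -0.01 then [ 0.0427  3.9989 -0.0045]
```

View pics/w9.png

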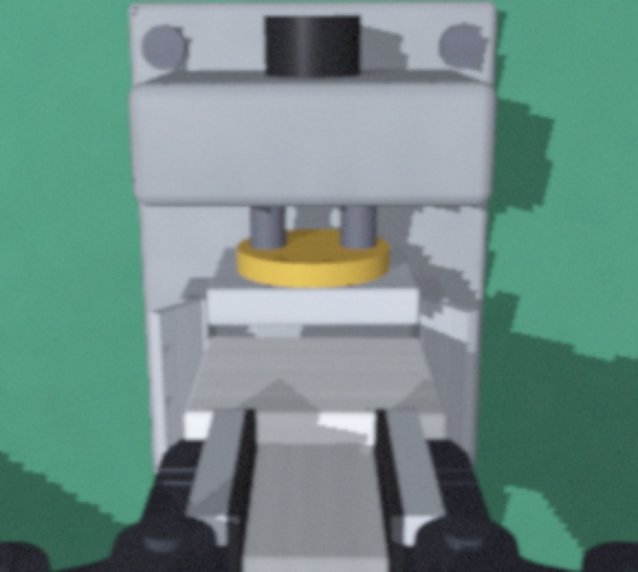

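Lateral alignment is good: spacer bottom edge at 208–420, pad at 207–419, with about 2.8 mm clear of the pad. Lowering.

Emit:
drive_tool(series=[[0,1,0,0],[0,1.2,0,0],[0,1,0,0],[0,0.4,0,0],[0,0.1,0,0],[0,0.1,0,0],[0,0,0,0]])

```text
time: 11.0
tcp_pos: [0.5461, -0.0512, 0.0479]
eef_rot: [0.554, -0.554, 0.439, -0.44]
force: [1.1, -1.2, -0.6]
grip_width: 0.0191
```

```bash
python3 -c "
from h import *
go(.5463,-.0509,.046,13.2)
im=capture('wrist'); cv2.imwrite('pics/w10.png',cv2.resize(im[100:360,180:470,::-1],None,fx=2.2,fy=2.2))
"
```

```text
t 11.0 tcp [ 0.5461 -0.0512  0.0479] yaw 13.13 tilt [ 0.     -1.      0.0003] F [ 1.059  -1.1974 -0.6348] g 0.01912334208258152
  delta cm, current axes [-0.0271  0.1915  0.0229] | turn first -0.07 then [-0.027   0.1915  0.023 ]
```

View pics/w10.png

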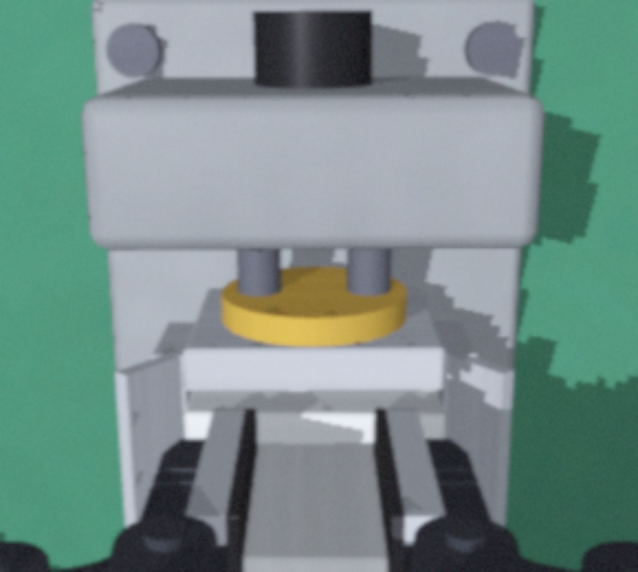

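Emit:
drive_tool(series=[[0,0.1,0,0],[0,0.1,0,0],[0,0,0,0],[0,0,0,0]])

```text
time: 11.45
tcp_pos: [0.5461, -0.0513, 0.046]
eef_rot: [0.554, -0.554, 0.439, -0.44]
force: [-0.1, -0.7, 1.8]
grip_width: 0.0191
```

Emit:
drive_tool(series=[[0,0.1,0,0],[0,0,0,0]])

```text
time: 11.65
tcp_pos: [0.5462, -0.0513, 0.046]
eef_rot: [-0.554, 0.554, -0.439, 0.44]
force: [-2.7, -0.6, 12.9]
grip_width: 0.0189
```

Emit:
drive_tool(series=[[0,0,0,0],[0,0,0,0],[0,0,0,0],[0,0,0,0],[0,-0.5,0,0],[0,-1.5,0,0],[0,-3,0,0],[0,-3,0,0],[0,0,0,0]], grip=4.5)

```text
time: 12.55
tcp_pos: [0.5482, -0.0506, 0.1287]
eef_rot: [0.555, -0.553, 0.438, -0.441]
force: [0.4, -0.7, -0.6]
grip_width: 0.0451
```

```bash
python3 -c "
from h import *
go(.467,.2453,.15,12.9)
im=capture('wrist'); cv2.imwrite('pics/w11.png',im[:,:,::-1])
"
```

```text
t 12.55 tcp [ 0.5482 -0.0506  0.1287] yaw 13.14 tilt [ 0.0015 -1.      0.0061] F [ 0.3758 -0.6702 -0.583 ] g 0.045134656863171876
  delta cm, current axes [-30.6624  -2.1876  -1.1723] | turn first 0.24 then [-30.6605  -2.1343  -1.312 ]
```

View pics/w11.png

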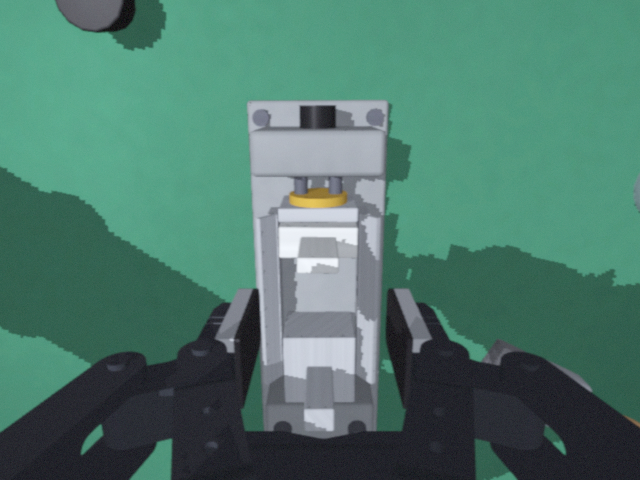

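First spacer is standing squarely in the channel: body at (278–358, 226–256), just clear of the pad. Next is spacer C.

```bash
python3 -c "
from h import *
go(.4602,.2103,.10,12.9)
"
```

```text
t 12.6 tcp [ 0.5472 -0.0511  0.1268] yaw 13.12 tilt [ 0.0012 -1.      0.0038] F [-0.2223  0.4082 -0.9113] g 0.04528732612779954
  delta cm, current axes [-27.4343   2.6407  -2.5545] | turn first 0.22 then [-27.4212   2.6833  -2.6491]
```

Emit:
drive_tool(series=[[-1.4,0,-0.1,0.2],[-2.5,0,-0.2,0],[-3.5,0,-0.4,0],[-4,0,-0.4,0],[-4,0,-0.4,0],[-4,0.5,-0.4,0],[-3.5,0.7,-0.3,0],[-2.5,0.8,-0.2,0],[-2,0.6,-0.2,0],[0,0,0,0]])

```text
time: 13.6
tcp_pos: [0.4563, 0.2135, 0.0976]
eef_rot: [-0.554, 0.555, -0.44, 0.438]
force: [-0.2, -0.6, -0.1]
grip_width: 0.0446
```

Emit:
drive_tool(series=[[0,0,0,0]])

```text
time: 13.7
tcp_pos: [0.4581, 0.2102, 0.098]
eef_rot: [-0.553, 0.554, -0.44, 0.44]
force: [-0.2, 0.0, -0.9]
grip_width: 0.0451
```

```bash
python3 -c "
from h import *
go(.4602,.2103,.035,12.9)
im=capture('wrist'); cv2.imwrite('pics/w12.png',im[:,:,::-1])
"
```

```text
t 13.7 tcp [0.4581 0.2102 0.098 ] yaw 13.04 tilt [ 0.0005 -1.     -0.002 ] F [-0.2351  0.0434 -0.8968] g 0.04505230202154734
  delta cm, current axes [0.0337 6.3035 0.22  ] | turn first 0.14 then [0.0362 6.3039 0.2073]
```

View pics/w12.png

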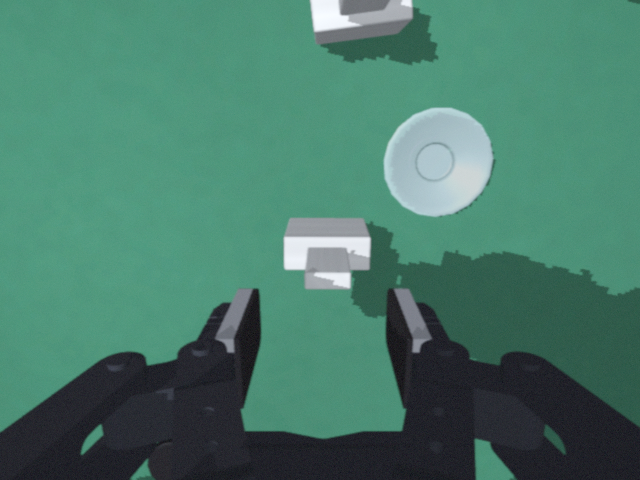

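```bash
python3 -c "
from h import *
o=get_obs()
P=onz('wrist',328,280.5,.076,o);Q=onz('wrist',327.5,253,.040,o);print(P,Q)
go(*((P+Q)/2)[:2],.035,12.9)"
```

```text
[0.461  0.2099 0.076 ] [0.461  0.2101 0.04  ]
t 13.75 tcp [0.4587 0.2094 0.0982] yaw 12.94 tilt [ 0.0008 -1.     -0.0015] F [ 0.5468 -0.1343  0.332 ] g 0.045018759150797505
  delta cm, current axes [-0.0184  6.3246  0.242 ] | turn first 0.04 then [-0.0136  6.3249  0.2325]
```

Emit:
drive_tool(series=[[0,1,0.2,0],[0,1.8,0,0],[0,1.8,0,0],[0,1.2,0,0],[0,0.5,0,0],[0,0,0,0],[0,0,0,0]])

```text
time: 14.45
tcp_pos: [0.4615, 0.2105, 0.0361]
eef_rot: [0.553, -0.553, 0.441, -0.441]
force: [-0.4, 0.8, -0.4]
grip_width: 0.0447
```

Emit:
drive_tool(series=[[0,0,0,0],[0,0,0,0],[0,0,0,0],[0,0,0,0],[0,0,0,0]], grip=1.0)

```text
time: 14.95
tcp_pos: [0.4614, 0.2105, 0.0362]
eef_rot: [0.553, -0.553, 0.44, -0.441]
force: [-0.9, -0.2, 4.3]
grip_width: 0.0188
```

```bash
python3 -c "
from h import *
go(.5510,-.0715,.13,13.2)
im=capture('wrist'); cv2.imwrite('pics/w13.png',im[:,:,::-1])
"
```

```text
t 14.95 tcp [0.4614 0.2105 0.0362] yaw 12.93 tilt [-0.     -1.      0.0007] F [-0.935  -0.246   4.3201] g 0.018756122866101975
  delta cm, current axes [29.4932 -9.3801  2.4241] | turn first -0.27 then [29.5043 -9.3818  2.2788]
```

View pics/w13.png

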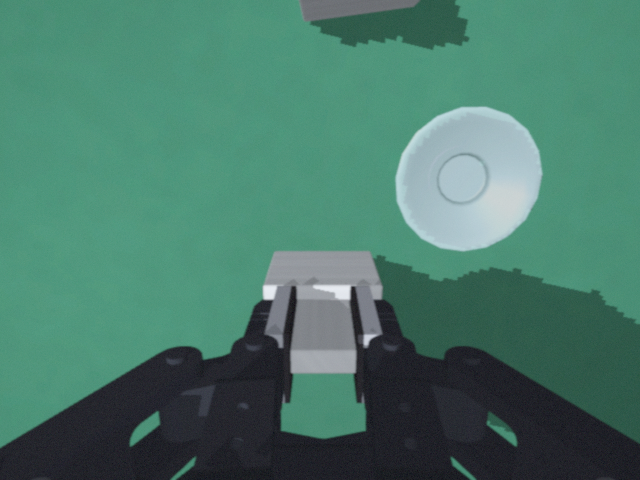

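Emit:
drive_tool(series=[[0,-1,0,0],[0,-2,0,0],[0,-3,0,0],[0,-3,0,0],[1,-2,0,-0.2],[2.5,0,0.2,0],[3.5,0,0.3,0],[4,0,0.4,0],[4,0,0.4,0],[4,0,0.4,0]])

```text
time: 16.0
tcp_pos: [0.521, 0.0277, 0.1463]
eef_rot: [-0.554, 0.554, -0.439, 0.439]
force: [1.2, 0.8, -0.9]
grip_width: 0.0192
```

Emit:
drive_tool(series=[[4,0,0.3,0],[3.5,0,0.2,0],[2,0,0.1,0],[1,0,0,0],[0,0,0,0],[0,0,0,0]])

```text
time: 16.6
tcp_pos: [0.5502, -0.0701, 0.146]
eef_rot: [0.554, -0.554, 0.439, -0.439]
force: [-0.3, 1.1, -0.5]
grip_width: 0.019
```

```bash
python3 -c "
from h import *
go(.5511,-.0714,.046,13.2)
im=capture('wrist'); cv2.imwrite('pics/w14.png',im[:,:,::-1])
"
```

```text
t 16.6 tcp [ 0.5502 -0.0701  0.146 ] yaw 13.21 tilt [-0.001 -1.     0.   ] F [-0.2849  1.1005 -0.5078] g 0.018953532869194992
  delta cm, current axes [0.1586 9.9983 0.0551] | turn first 0.01 then [0.1482 9.9984 0.0554]
```

View pics/w14.png

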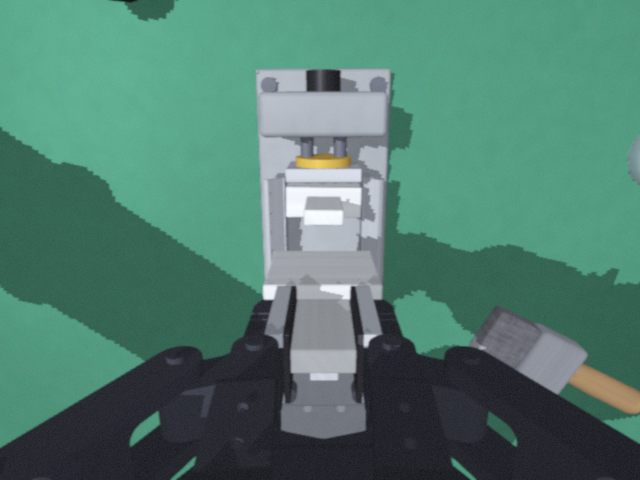

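```bash
python3 -c "
from h import *
im=cv2.imread('pics/w14.png'); cv2.imwrite('pics/w14z.png',cv2.resize(im[150:310,250:400],None,fx=3.7,fy=3.7,interpolation=cv2.INTER_CUBIC))
"
```

```text
(no output)
```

View pics/w14z.png

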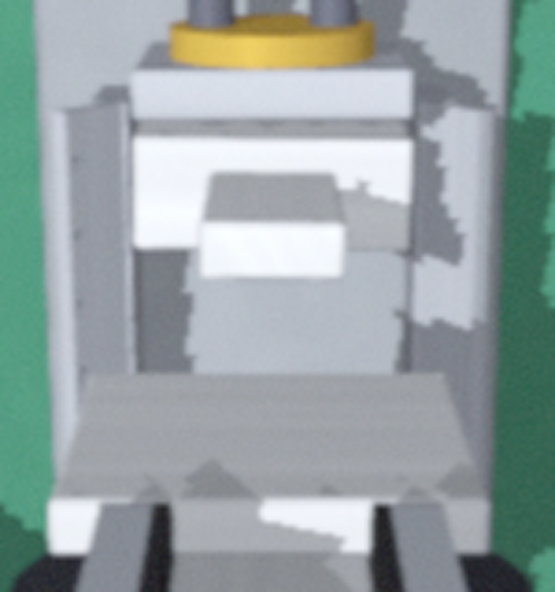

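```bash
python3 -c "
from h import *
o=get_obs()
y=np.array([-np.sin(np.radians(13.2)),np.cos(np.radians(13.2))])
f=lambda u,v,z: onz('wrist',250+u/3.7,150+v/3.7,z,o)[:2]@y
for n,u,v,z in [('pad',272,119,.048),('bodyfront',272,138,.05),('bodyback',150,248,.05),('tabfront',272,221,.086),('tabback',272,276,.086),('held bottom front',265,374,o['tcp_pos'][2]-.036),('held top front',270,497,o['tcp_pos'][2]+.004)]: print(n,f(u,v,z)*1000)
print('tcp',o['tcp_pos'][:2]@y*1000)
"
```

```text
pad -163.38504888629112
bodyfront -166.04133812025472
bodyback -183.80464703890706
tabfront -170.93653562132639
tabback -178.65306240203316
held bottom front -184.6672759620025
held top front -184.03250745219458
tcp -193.50311349160233
```

Emit:
drive_tool(series=[[0.25,1,0.05,0],[0,1.5,0,0],[0,1.5,0,0],[0,1,0,0],[0,0,0,0],[0,0,0,0]])

```text
time: 17.25
tcp_pos: [0.5517, -0.0734, 0.0958]
eef_rot: [0.554, -0.554, 0.439, -0.439]
force: [0.1, 0.7, -0.7]
grip_width: 0.0191
```

```bash
python3 -c "
from h import *
go(.5514,-.0722,.046,13.2)
im=capture('wrist'); cv2.imwrite('pics/w15.png',cv2.resize(im[100:360,180:470,::-1],None,fx=2.2,fy=2.2))
"
```

```text
t 17.25 tcp [ 0.5517 -0.0734  0.0958] yaw 13.18 tilt [-0.0003 -1.     -0.0001] F [ 0.0816  0.6696 -0.6858] g 0.019083327906434813
  delta cm, current axes [-0.1239  4.9802 -0.0033] | turn first -0.02 then [-0.1256  4.9801 -0.0039]
```

View pics/w15.png

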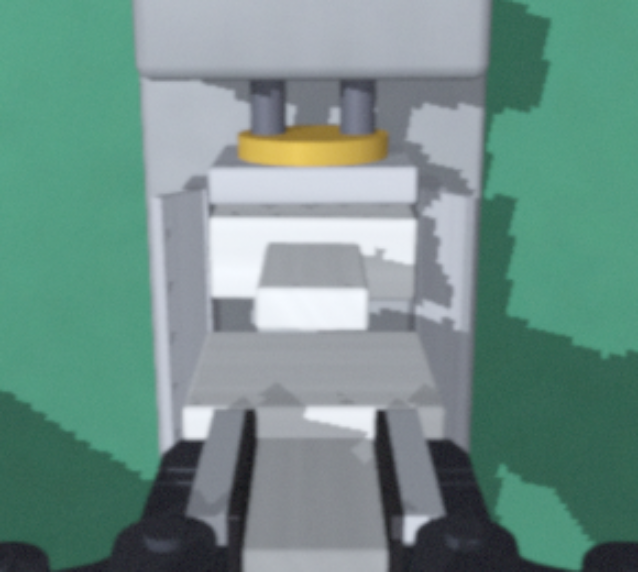

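Emit:
drive_tool(series=[[-0.1,1,0,0],[0,1.5,0,0],[0,1.5,0,0],[0,0.6,0,0],[0,0.2,0,0],[0,0,0,0],[0,0,0,0]])

```text
time: 18.0
tcp_pos: [0.5519, -0.0729, 0.0483]
eef_rot: [0.554, -0.554, 0.439, -0.44]
force: [0.3, -0.3, -1.6]
grip_width: 0.0191
```

Emit:
drive_tool(series=[[0,0.1,0,0],[0,0.1,0,0],[0,0,0,0]])

```text
time: 18.3
tcp_pos: [0.5517, -0.073, 0.0462]
eef_rot: [0.554, -0.554, 0.439, -0.44]
force: [-1.1, 0.2, 2.8]
grip_width: 0.0191
```

Contact with the floor at z = 0.046, the same as the first. Releasing.

Emit:
drive_tool(series=[[0,0,0,0],[0,0,0,0],[0,0,0,0],[0,0,0,0],[0,-0.5,0,0],[0,-1.5,0,0],[0,-3,0,0],[0,-3,0,0],[0,-1,0,0],[0,0,0,0]], grip=4.5)

```text
time: 19.3
tcp_pos: [0.5524, -0.073, 0.1374]
eef_rot: [0.554, -0.553, 0.439, -0.441]
force: [-0.4, -0.5, 0.4]
grip_width: 0.045
```

```bash
python3 -c "
from h import *
im=capture('wrist'); cv2.imwrite('pics/w16.png',im[:,:,::-1])
go(.4482,.3257,.11,20.5)
"
```

```text
t 19.35 tcp [ 0.5515 -0.0732  0.136 ] yaw 13.11 tilt [ 0.0007 -1.      0.0007] F [ 0.3627 -0.2292  0.1017] g 0.0447198424890442
  delta cm, current axes [-41.199    2.5704  -1.0119] | turn first -7.39 then [-40.9851   2.5984   4.2968]
```

View pics/w16.png

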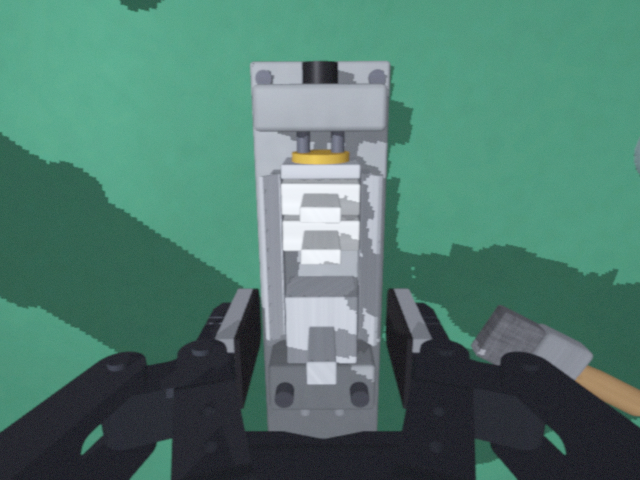

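Two spacers stand in line. Now spacer B.

Emit:
drive_tool(series=[[-1.5,0,0.1,-3.7],[-2.5,0,0.2,-3.7],[-4,0,0.4,0],[-4,0,0.4,0],[-4,0,0.5,0],[-4,0,0.5,0],[-4,0,0.5,0],[-4,0,0.5,0],[-4,0,0.5,0],[-3.5,1,0.4,0]])

```text
time: 20.35
tcp_pos: [0.4652, 0.279, 0.126]
eef_rot: [0.583, -0.582, 0.401, -0.4]
force: [-0.3, 0.0, 1.5]
grip_width: 0.0448
```

Emit:
drive_tool(series=[[-2.5,1.5,0.2,0],[-1.5,0,0.2,0],[-1,0,0,0],[0,0,0,0],[0,0,0,0]])

```text
time: 20.85
tcp_pos: [0.4544, 0.3217, 0.1111]
eef_rot: [-0.581, 0.581, -0.403, 0.403]
force: [0.1, 0.1, 0.2]
grip_width: 0.0453
```

```bash
python3 -c "
from h import *
go(.4482,.3257,.035,20.5)
im=capture('wrist'); cv2.imwrite('pics/w17.png',im[:,:,::-1])
"
```

```text
t 20.85 tcp [0.4544 0.3217 0.1111] yaw 20.51 tilt [ 0.0007 -1.      0.0002] F [0.0826 0.1286 0.1786] g 0.045310671851784265
  delta cm, current axes [-0.5943  7.6095 -0.4451] | turn first 0.01 then [-0.5887  7.61   -0.4437]
```

View pics/w17.png

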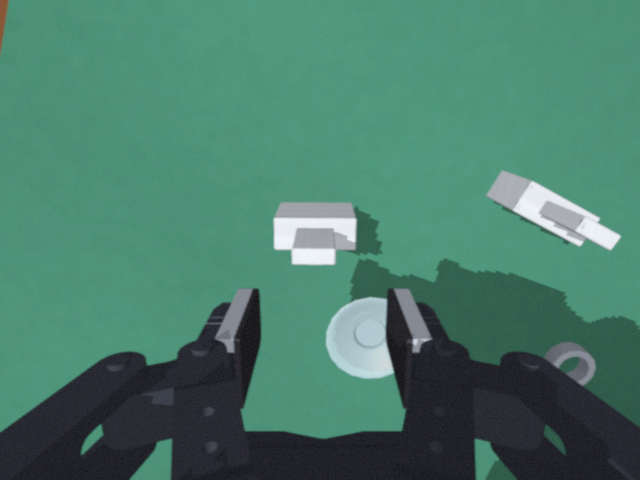

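```bash
python3 -c "
from h import *
o=get_obs()
f=lambda x,y:(x,y)
spacer(o,'B',[(274,218.5),(356,218.5),(356,250),(275,250)],[(292,249),(335,249),(334.5,264.5),(292.5,264.5)],f)
P=onz('wrist',313.5,256.7,.076,o);go(P[0],P[1],.035,20.5)"
```

```text
B body [0.449  0.3258] yaw 20.5 0.04367778059751199 0.017608675538173888
B tab [0.4488 0.3258] yaw 20.5 0.019368956632032152 0.00748104827119149
t 20.9 tcp [0.4547 0.3212 0.1111] yaw 20.46 tilt [ 0.001  -1.      0.0002] F [-0.0821  0.4211  0.3187] g 0.04496815086583367
  delta cm, current axes [-0.6446  7.6049 -0.399 ] | turn first -0.04 then [-0.6375  7.6056 -0.3967]
```

Emit:
drive_tool(series=[[-0.4,1,-0.2,0],[-0.2,1.8,-0.2,0],[0,2,0,0],[0,1.6,0,0],[0,0.9,0,0],[0,0.2,0,0],[0,0,0,0],[0,0,0,0]])

```text
time: 21.7
tcp_pos: [0.4486, 0.327, 0.0364]
eef_rot: [0.581, -0.581, 0.403, -0.403]
force: [-0.7, -0.7, -0.1]
grip_width: 0.045
```

Emit:
drive_tool(series=[[0,0,0,0],[0,0,0,0],[0,0,0,0],[0,0,0,0],[0,0,0,0]], grip=1.0)

```text
time: 22.2
tcp_pos: [0.4485, 0.327, 0.0364]
eef_rot: [0.581, -0.581, 0.403, -0.403]
force: [-1.2, -0.6, 5.9]
grip_width: 0.0191
```

```bash
python3 -c "
from h import *
im=capture('wrist'); cv2.imwrite('pics/w18.png',im[:,:,::-1])
go(.5561,-.0929,.15,13.2)
"
```

```text
t 22.25 tcp [0.4485 0.3271 0.0364] yaw 20.53 tilt [-0.0002 -1.      0.0011] F [-1.0569  0.1251  5.9255] g 0.01864648741465129
  delta cm, current axes [ 43.1004 -11.3741  -4.6434] | turn first 7.33 then [ 43.3439 -11.3623   0.8839]
```

View pics/w18.png

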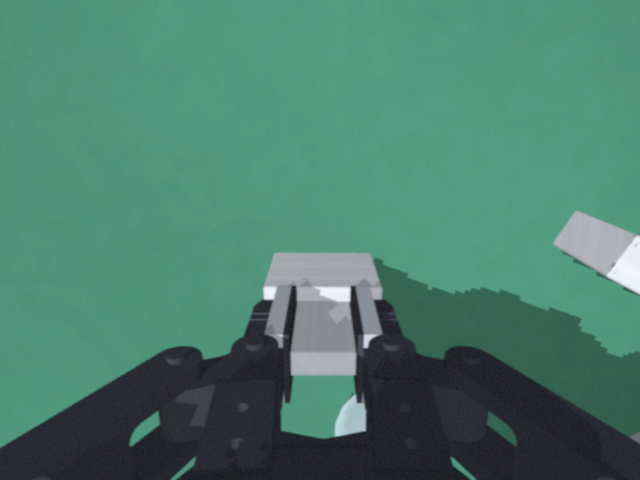

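Emit:
drive_tool(series=[[0,-1,0,0],[0,-2,0,0],[0,-3,0,0],[0,-3,0,0],[1,-2.4,0,3.7],[2.5,0,0,3.6],[4,0,0.1,0],[4,0,0.1,0],[4,0,0.1,0],[4,0,0.1,0]])

```text
time: 23.25
tcp_pos: [0.4994, 0.1371, 0.1502]
eef_rot: [-0.554, 0.554, -0.439, 0.439]
force: [1.1, 0.3, -1.7]
grip_width: 0.0189
```

Emit:
drive_tool(series=[[4,0,0.1,0],[4,0,0.1,0],[4,0,0.1,0],[4,0,0.1,0],[3.5,0,0.1,0],[2,0,0,0],[1.5,0,0,0],[0,0,0,0],[0,0,0,0]])

```text
time: 24.15
tcp_pos: [0.5567, -0.0828, 0.1499]
eef_rot: [0.555, -0.554, 0.439, -0.439]
force: [-0.3, 0.3, -1.7]
grip_width: 0.0196
```

```bash
python3 -c "
from h import *
go(.5561,-.0929,.046,13.2)
im=capture('wrist')[:,:,::-1]; cv2.imwrite('pics/w19.png',im)
cv2.imwrite('pics/w19z.png',cv2.resize(im[150:310,250:400],None,fx=3.7,fy=3.7,interpolation=cv2.INTER_CUBIC))
"
```

```text
t 24.15 tcp [ 0.5567 -0.0828  0.1499] yaw 13.28 tilt [-0.0011 -1.      0.0001] F [-0.3267  0.2638 -1.7053] g 0.01956356715278817
  delta cm, current axes [ 0.9787 10.3901 -0.292 ] | turn first 0.08 then [ 0.9681 10.3912 -0.2901]
```

View pics/w19.png

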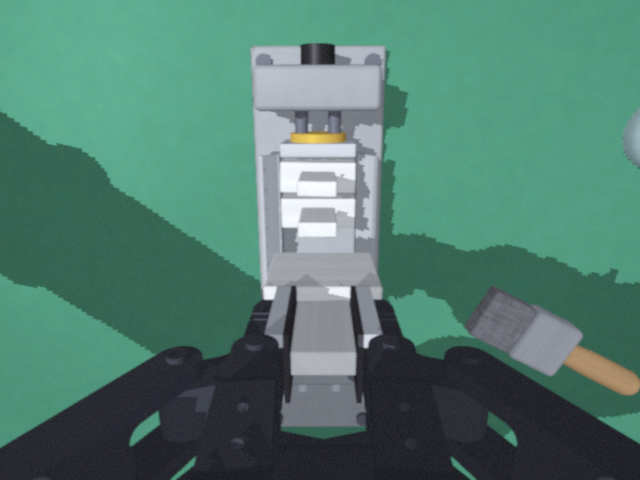

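View pics/w19z.png

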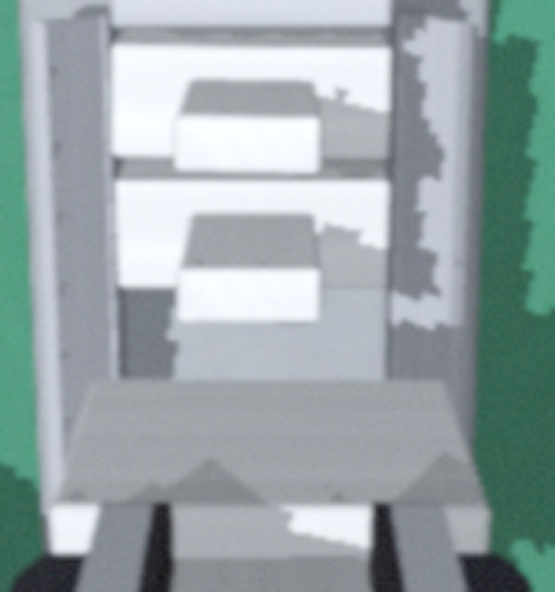

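Emit:
drive_tool(series=[[0.5,0,-0.2,0],[0.45,1,-0.1,0],[0,1.5,0,0],[0,1.5,0,0],[0,1,0,0],[0,0,0,0],[0,0,0,0]])

```text
time: 24.9
tcp_pos: [0.5563, -0.0938, 0.0997]
eef_rot: [0.554, -0.554, 0.439, -0.439]
force: [-0.0, -0.7, -1.2]
grip_width: 0.0194
```

```bash
python3 -c "
from h import *
go(.5562,-.0930,.046,13.2)
im=capture('wrist'); cv2.imwrite('pics/w20.png',cv2.resize(im[100:360,180:470,::-1],None,fx=2.2,fy=2.2))
"
```

```text
t 24.9 tcp [ 0.5563 -0.0938  0.0997] yaw 13.25 tilt [-0.0003 -1.     -0.0002] F [-0.0134 -0.6526 -1.2348] g 0.019364036426156698
  delta cm, current axes [-0.082   5.3734  0.0146] | turn first 0.05 then [-0.0837  5.3734  0.0133]
```

View pics/w20.png

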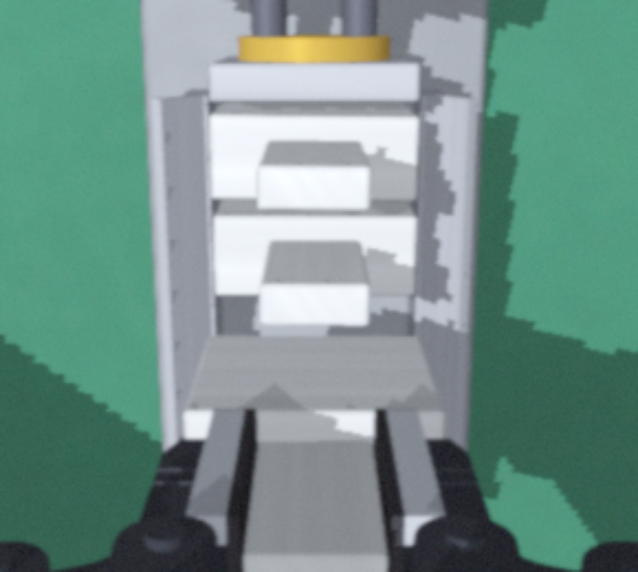

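Emit:
drive_tool(series=[[-0.05,1,0,0],[0,1.5,0,0],[0,1.5,0,0],[0,0.8,0,0],[0,0.3,0,0],[0,0,0,0],[0,0,0,0]])

```text
time: 25.65
tcp_pos: [0.5565, -0.0935, 0.0493]
eef_rot: [0.554, -0.554, 0.439, -0.439]
force: [-0.6, -0.3, -1.3]
grip_width: 0.0194
```

Emit:
drive_tool(series=[[0,0.1,0,0],[0,0.1,0,0],[0,0,0,0]])

```text
time: 25.95
tcp_pos: [0.5562, -0.0937, 0.0469]
eef_rot: [0.554, -0.554, 0.439, -0.439]
force: [0.7, -1.0, 0.0]
grip_width: 0.019
```

Emit:
drive_tool(series=[[0,0.1,0,0],[0,0,0,0],[0,0,0,0]])

```text
time: 26.25
tcp_pos: [0.5562, -0.0936, 0.0464]
eef_rot: [-0.554, 0.554, -0.439, 0.439]
force: [-2.1, -0.6, 5.1]
grip_width: 0.019
```

Emit:
drive_tool(series=[[0,0,0,0],[0,0,0,0],[0,0,0,0],[0,0,0,0],[0,-0.5,0,0],[0,-1.5,0,0],[0,-3,0,0],[0,-2,0,0],[0,0,0,0],[0,0,0,0]], grip=4.5)

```text
time: 27.25
tcp_pos: [0.5562, -0.0937, 0.1161]
eef_rot: [0.554, -0.554, 0.439, -0.439]
force: [-0.4, 0.6, 0.3]
grip_width: 0.045
```

```bash
python3 -c "
from h import *
im=capture('wrist')[:,:,::-1]; cv2.imwrite('pics/w21.png',im)
go(.5664,-.137,.10,13.2)
im=capture('side')[:,:,::-1]; cv2.imwrite('pics/side21.png',cv2.resize(im[180:400,180:400],None,fx=2.7,fy=2.7,interpolation=cv2.INTER_CUBIC))
"
```

```text
t 27.3 tcp [ 0.5557 -0.0938  0.1154] yaw 13.22 tilt [ 0.0001 -1.     -0.0006] F [ 0.9234  0.229  -0.2502] g 0.04471743790811262
  delta cm, current axes [4.4516 1.5411 0.0534] | turn first 0.02 then [4.4517 1.5408 0.0539]
```

View pics/w21.png

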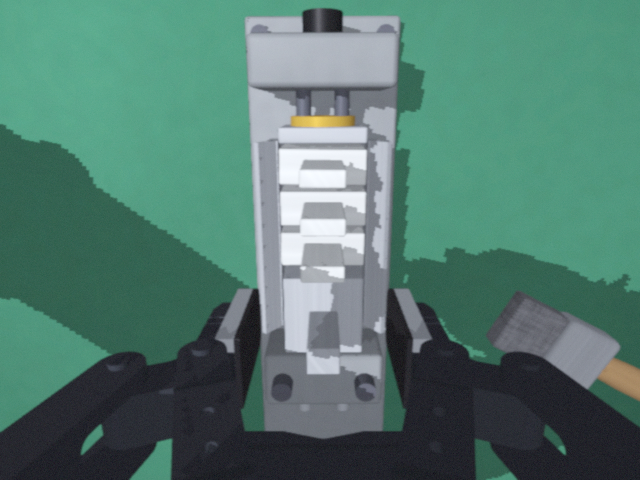

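View pics/side21.png

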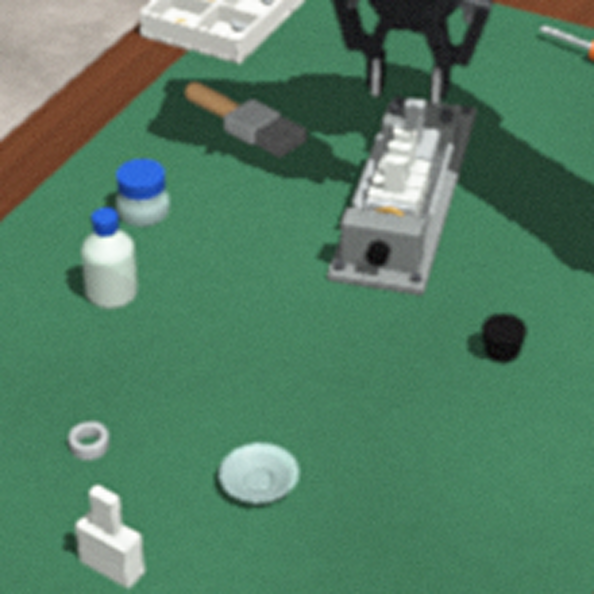

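```bash
python3 -c "
from h import *
o=get_obs()
im=cv2.imread('pics/w21.png');cv2.imwrite('pics/w21z.png',cv2.resize(im[230:390,250:400],None,fx=3.7,fy=3.7,interpolation=cv2.INTER_CUBIC))"
```

```text
(no output)
```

View pics/w21z.png

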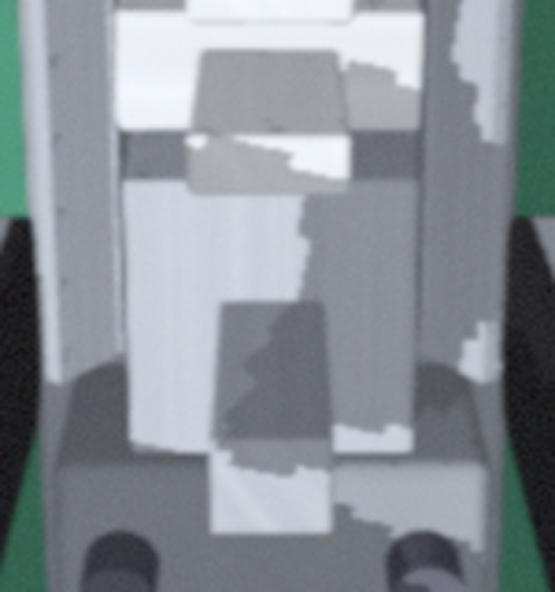

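```bash
python3 -c "
from h import *
o=get_obs()
y=np.array([-np.sin(np.radians(13.2)),np.cos(np.radians(13.2))]);x=np.array([y[1],-y[0]])
f=lambda u,v,z: onz('wrist',250+u/3.7,230+v/3.7,z,o)
w=np.mean([f(u,v,.087) for u in(211,331) for v in (440,533)],0);print('post',w,w[:2]@y,w[:2]@x)
j=f(270,180,.047);print('jaw',j[:2]@y,j[:2]@x)
b=f(150,130,.05);print('third back',b[:2]@y)
go(w[0],w[1],.042,13.2)"
```

```text
post [ 0.5658 -0.136   0.087 ] -0.2616219222002702 0.5197467323099391
jaw -0.2359412654171237 0.5195077852339692
third back -0.2270189220819325
t 27.35 tcp [ 0.5555 -0.0937  0.1151] yaw 13.22 tilt [-0.0003 -1.     -0.0013] F [ 0.8003 -0.5395  0.2702] g 0.045194755486969336
  delta cm, current axes [4.3558 7.3047 0.0394] | turn first 0.02 then [4.3534 7.3061 0.0319]
```

Emit:
drive_tool(series=[[1.5,0,0,0],[2,0,0,0],[0.9,1,0,0],[0,2,0,0],[0,2,0,0],[0,1.5,0,0],[0,0.7,0,0],[0,0,0,0],[0,0,0,0]])

```text
time: 28.25
tcp_pos: [0.5665, -0.1362, 0.0441]
eef_rot: [0.554, -0.554, 0.439, -0.439]
force: [-0.4, -0.3, -0.5]
grip_width: 0.0446
```

```bash
python3 -c "
from h import *
go(.5658,-.136,.042,13.2)
im=capture('wrist')[:,:,::-1]; cv2.imwrite('pics/w22.png',im)
"
```

```text
t 28.25 tcp [ 0.5665 -0.1362  0.0441] yaw 13.25 tilt [-0.     -1.      0.0004] F [-0.4495 -0.2693 -0.55  ] g 0.04461695777571845
  delta cm, current axes [-0.0365  0.2079 -0.0667] | turn first 0.05 then [-0.0364  0.2079 -0.0667]
```

View pics/w22.png

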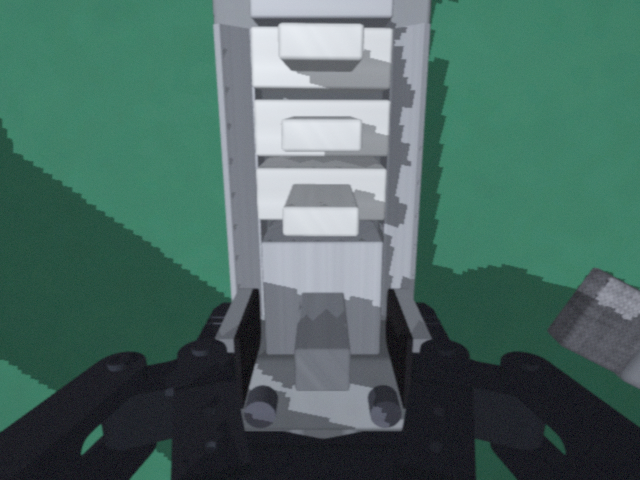

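The post sits centred between the fingers, so I'll close on it.

Emit:
drive_tool(series=[[0,0,0,0],[0,0,0,0],[0,0,0,0],[0,0,0,0],[0,0,0,0]], grip=0.8, newtons=80)

```text
time: 28.8
tcp_pos: [0.5664, -0.1365, 0.0446]
eef_rot: [0.554, -0.554, 0.439, -0.439]
force: [-2.2, 0.5, 5.5]
grip_width: 0.0151
```

```bash
python3 -c "
from h import *
print(get_obs()['force'],get_obs()['tcp_pos'])
im=capture('wrist')[:,:,::-1]; cv2.imwrite('pics/w23.png',im)
"
```

```text
[-2.2459  0.507   5.4782] [ 0.5664 -0.1365  0.0446]
```

View pics/w23.png

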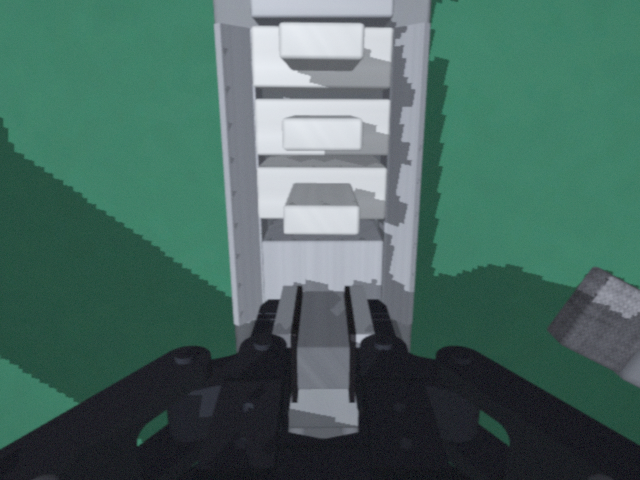

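Emit:
drive_tool(series=[[-0.1,0,0,0],[-0.2,0,0,0],[-0.2,0,0,0],[-0.1,0,0,0],[0,0,0,0],[0,0,0,0]])

```text
time: 29.45
tcp_pos: [0.5653, -0.1318, 0.0447]
eef_rot: [-0.554, 0.554, -0.439, 0.44]
force: [-0.8, -2.4, 4.9]
grip_width: 0.0147
```

Emit:
drive_tool(series=[[-0.15,0,0,0],[-0.15,0,0,0],[-0.15,0,0,0],[-0.15,0,0,0],[0,0,0,0],[0,0,0,0]])

```text
time: 30.05
tcp_pos: [0.5639, -0.1261, 0.0446]
eef_rot: [-0.554, 0.554, -0.439, 0.44]
force: [-0.4, -3.0, 6.1]
grip_width: 0.0148
```

```bash
cat >> h.py <<'E'
def st():
    o=get_obs();y=np.array([-np.sin(np.radians(13.2)),np.cos(np.radians(13.2))]);x=np.array([y[1],-y[0]])
    p=o["tcp_pos"][:2]-np.array([.5664,-.1365])
    print("t %.2f along %.2f mm across %.2f z %.4f  Fy %.2f Fx %.2f Fz %.2f g %.4f"%(o["time"],p@y*1e3,p@x*1e3,o["tcp_pos"][2],o["force"][:2]@y,o["force"][:2]@x,o["force"][2],o["grip_width"]))
E
python3 -c "
from h import *
st()
im=capture('wrist')[:,:,::-1]; cv2.imwrite('pics/w24.png',im)
"
```

```text
t 30.05 along 10.71 mm across -0.01 z 0.0446  Fy -2.84 Fx -1.03 Fz 6.10 g 0.0148
```

View pics/w24.png

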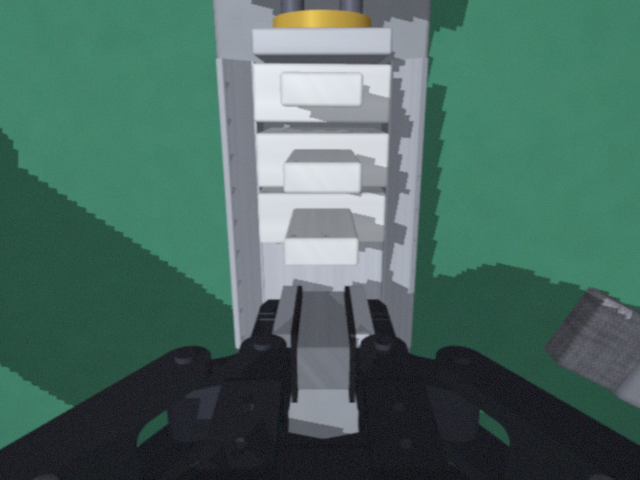

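Emit:
drive_tool(series=[[-0.1,0,0,0],[-0.1,0,0,0],[-0.1,0,0,0],[-0.1,0,0,0],[-0.1,0,0,0],[0,0,0,0],[0,0,0,0]])

```text
time: 30.8
tcp_pos: [0.5629, -0.1216, 0.0446]
eef_rot: [-0.554, 0.554, -0.438, 0.44]
force: [-0.7, -4.3, 6.0]
grip_width: 0.0149
```

```bash
python3 -c "
from h import *
st()
im=capture('wrist')[:,:,::-1]; cv2.imwrite('pics/w25.png',im)
"
```

```text
t 30.80 along 15.32 mm across -0.01 z 0.0446  Fy -4.03 Fx -1.66 Fz 6.04 g 0.0149
```

View pics/w25.png

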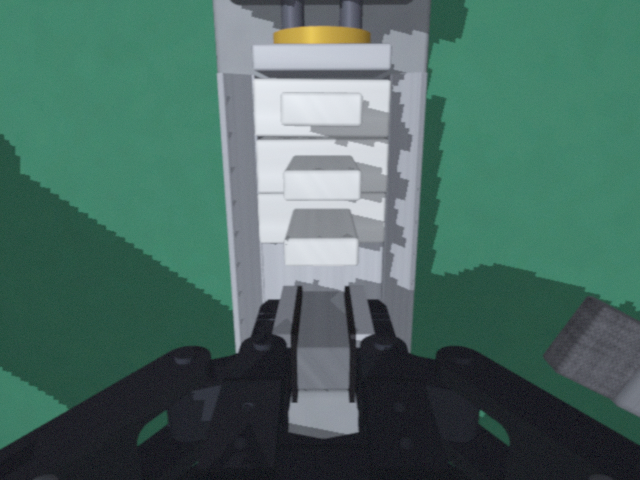

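Emit:
drive_tool(series=[[-0.1,0,0,0],[0,0,0,0]])

```text
time: 31.05
tcp_pos: [0.5627, -0.1208, 0.0447]
eef_rot: [-0.554, 0.554, -0.438, 0.44]
force: [-1.1, -4.7, 6.4]
grip_width: 0.015
```

Emit:
drive_tool(series=[[-0.1,0,0,0],[0,0,0,0]])

```text
time: 31.25
tcp_pos: [0.5625, -0.12, 0.0447]
eef_rot: [-0.554, 0.554, -0.438, 0.441]
force: [-0.4, -4.5, 4.9]
grip_width: 0.015
```

Emit:
drive_tool(series=[[-0.1,0,0,0],[0,0,0,0]])

```text
time: 31.45
tcp_pos: [0.5623, -0.1192, 0.0446]
eef_rot: [-0.553, 0.554, -0.438, 0.441]
force: [1.5, -6.2, 5.5]
grip_width: 0.0149
```

```bash
python3 -c "
from h import *
st()
im=capture('wrist')[:,:,::-1]; cv2.imwrite('pics/w26.png',im); st(); capture('side'); st()
"
```

```text
t 31.45 along 17.82 mm across -0.04 z 0.0446  Fy -6.38 Fx 0.08 Fz 5.47 g 0.0149
t 31.50 along 17.84 mm across -0.01 z 0.0447  Fy -5.89 Fx -1.22 Fz 6.24 g 0.0152
t 31.55 along 17.84 mm across -0.02 z 0.0447  Fy -5.53 Fx -1.36 Fz 5.28 g 0.0149
```

View pics/w26.png

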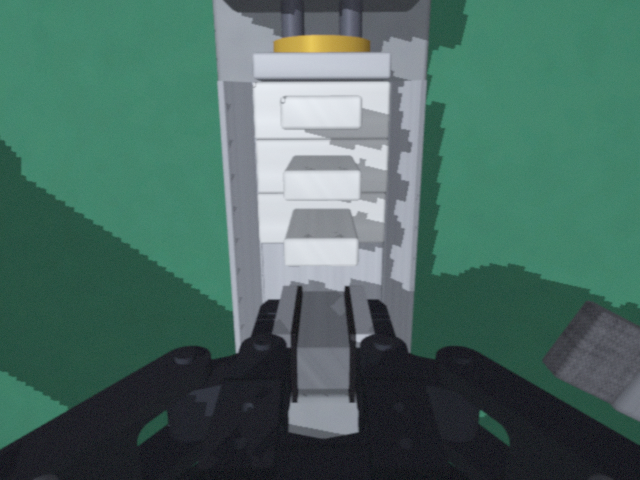

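Emit:
drive_tool(series=[[-0.1,0,0,0],[0,0,0,0]])

```text
time: 31.75
tcp_pos: [0.5621, -0.1183, 0.0446]
eef_rot: [-0.553, 0.554, -0.438, 0.441]
force: [0.2, -5.3, 5.4]
grip_width: 0.0147
```

```bash
python3 -c "
from h import *
st();capture('top');st()"
```

```text
t 31.75 along 18.71 mm across -0.02 z 0.0446  Fy -5.19 Fx -0.97 Fz 5.35 g 0.0147
t 31.80 along 18.72 mm across -0.04 z 0.0446  Fy -5.43 Fx -1.97 Fz 5.27 g 0.0144
```

Emit:
drive_tool(series=[[-0.1,0,0,0],[0,0,0,0]])

```text
time: 32.0
tcp_pos: [0.5619, -0.1177, 0.0446]
eef_rot: [-0.553, 0.554, -0.438, 0.441]
force: [1.0, -6.9, 5.3]
grip_width: 0.0145
```

```bash
python3 -c "
from h import *
st();capture('top');st()"
```

```text
t 32.00 along 19.33 mm across -0.04 z 0.0446  Fy -6.97 Fx -0.61 Fz 5.33 g 0.0145
t 32.05 along 19.31 mm across -0.06 z 0.0446  Fy -7.00 Fx -0.29 Fz 5.63 g 0.0149
```

Emit:
drive_tool(series=[[-0.1,0,0,0],[0,0,0,0]])

```text
time: 32.25
tcp_pos: [0.5618, -0.117, 0.0446]
eef_rot: [-0.553, 0.554, -0.438, 0.441]
force: [0.1, -7.3, 5.4]
grip_width: 0.0151
```

```bash
python3 -c "
from h import *
st()
im=capture('wrist')[:,:,::-1]; cv2.imwrite('pics/w27.png',im); st(); capture('side'); st()
cv2.imwrite('pics/w27z.png',cv2.resize(im[20:170,230:420],None,fx=4,fy=4,interpolation=cv2.INTER_CUBIC))
a=cv2.imread('pics/w26.png');cv2.imwrite('pics/w26z.png',cv2.resize(a[20:170,230:420],None,fx=4,fy=4,interpolation=cv2.INTER_CUBIC))
"
```

```text
t 32.25 along 20.06 mm across -0.01 z 0.0446  Fy -7.17 Fx -1.53 Fz 5.39 g 0.0151
t 32.30 along 20.05 mm across -0.04 z 0.0446  Fy -6.84 Fx -1.58 Fz 4.72 g 0.0150
t 32.35 along 20.05 mm across -0.03 z 0.0447  Fy -7.55 Fx -1.56 Fz 4.80 g 0.0149
```

View pics/w26z.png

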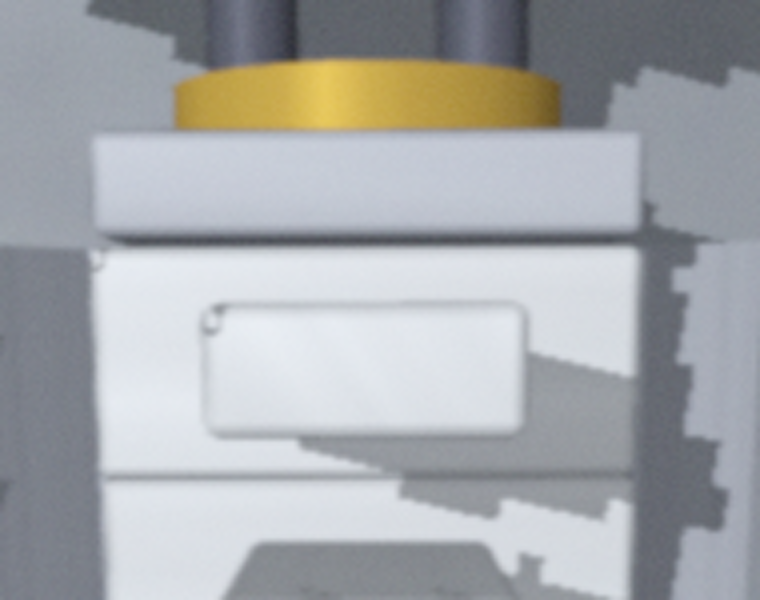

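View pics/w27z.png

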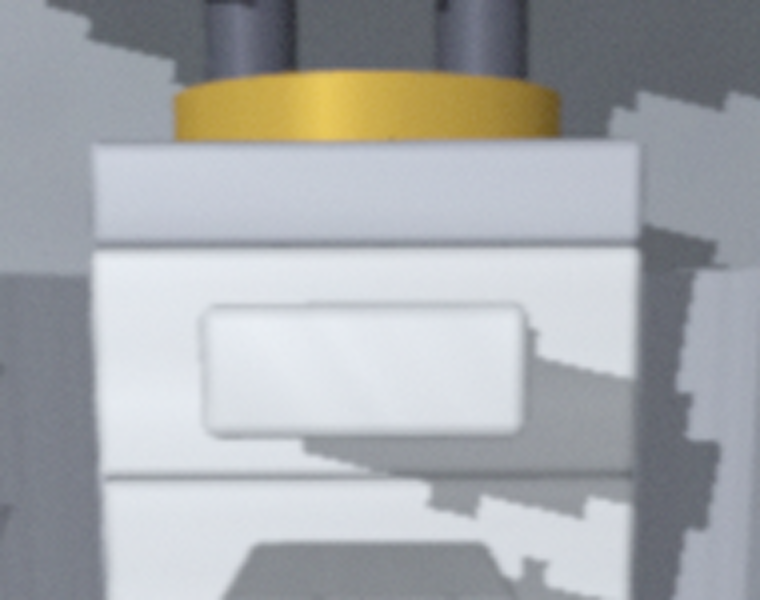

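Contact came at about 18.75 mm of travel. By now the pad has moved about 1.3 mm relative to the cheek ends. Pushing on toward 24.75 mm.

Emit:
drive_tool(series=[[-0.1,0,0,0],[-0.1,0,0,0],[-0.1,0,0,0],[-0.1,0,0,0],[-0.1,0,0,0],[0,0,0,0],[0,0,0,0]])

```text
time: 33.05
tcp_pos: [0.5609, -0.1132, 0.0447]
eef_rot: [-0.553, 0.554, -0.438, 0.442]
force: [1.8, -9.9, 4.4]
grip_width: 0.0152
```

```bash
python3 -c "
from h import *
st()
im=capture('wrist')[:,:,::-1]; cv2.imwrite('pics/w28.png',im); st(); capture('side'); st()
cv2.imwrite('pics/w28z.png',cv2.resize(im[20:170,230:420],None,fx=4,fy=4,interpolation=cv2.INTER_CUBIC))
"
```

```text
t 33.05 along 23.96 mm across -0.05 z 0.0447  Fy -10.04 Fx -0.46 Fz 4.38 g 0.0152
t 33.10 along 23.94 mm across -0.04 z 0.0447  Fy -10.82 Fx -0.42 Fz 4.96 g 0.0148
t 33.15 along 23.95 mm across -0.05 z 0.0447  Fy -10.23 Fx -0.67 Fz 4.69 g 0.0148
```

View pics/w28z.png

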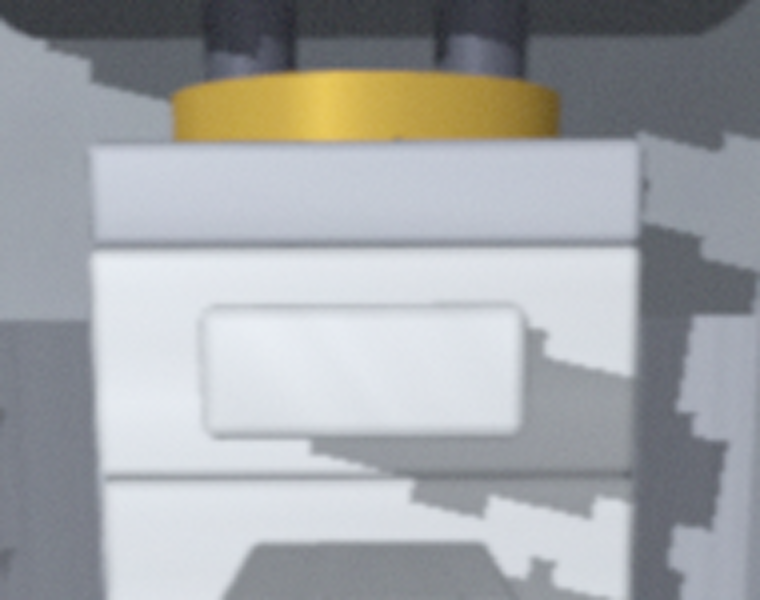

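Emit:
drive_tool(series=[[-0.05,0,0,0],[-0.05,0,0,0],[0,0,0,0],[0,0,0,0]])

```text
time: 33.55
tcp_pos: [0.5608, -0.1126, 0.0446]
eef_rot: [-0.553, 0.554, -0.438, 0.442]
force: [2.1, -11.9, 4.3]
grip_width: 0.015
```

```bash
python3 -c "
from h import *
st()
im=capture('wrist')[:,:,::-1]; cv2.imwrite('pics/w29.png',im); st(); 
s=capture('side')[:,:,::-1]; st()
cv2.imwrite('pics/side29.png',cv2.resize(s[150:420,170:440],None,fx=2.2,fy=2.2,interpolation=cv2.INTER_CUBIC))
"
```

```text
t 33.55 along 24.56 mm across -0.03 z 0.0446  Fy -12.11 Fx -0.66 Fz 4.26 g 0.0150
t 33.60 along 24.55 mm across -0.05 z 0.0446  Fy -11.91 Fx 0.21 Fz 3.62 g 0.0148
t 33.65 along 24.53 mm across -0.05 z 0.0447  Fy -11.52 Fx -0.17 Fz 4.86 g 0.0148
```

View pics/w29.png

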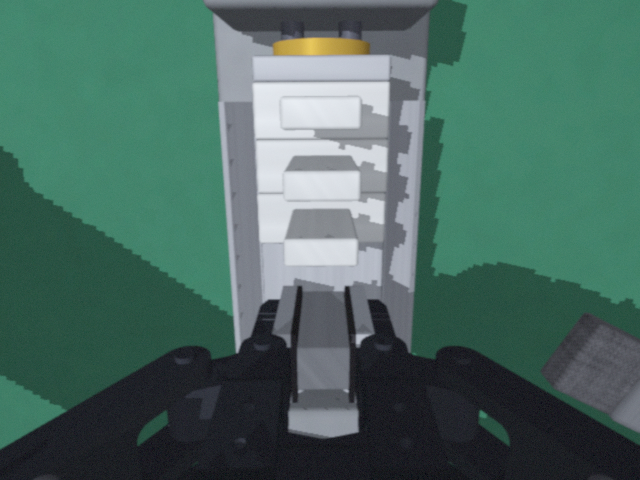

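View pics/side29.png

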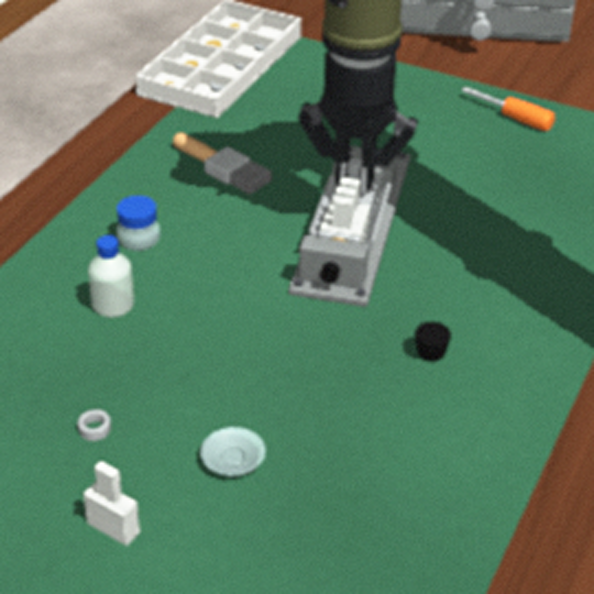

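```bash
python3 -c "
from h import *
o=get_obs()
y=np.array([-np.sin(np.radians(13.2)),np.cos(np.radians(13.2))])
for v,z in ((80.7,.048),(101.5,.030),(101.5,.040)): print(z,onz('wrist',322,v,z,o)[:2]@y*1e3)
st()
"
```

```text
0.048 -157.5771527886931
0.03 -163.8772157470714
0.04 -163.9394779845471
t 33.65 along 24.53 mm across -0.05 z 0.0447  Fy -11.52 Fx -0.17 Fz 4.86 g 0.0148
```

```bash
python3 -c "
from station import *
print(job_done())"
```

```text
the job is handed in; nothing more can be done
None
```

The jig is packed with three tabbed spacers, and the arm is still gripping the jaw's post with the stack squeezed. The gap measured about 72.4 mm. Two spacers would have left 36 mm, more than the jaw's 32 mm travel.

**Pad:** it is pressed in about 6 mm, half way.
- Contact came at about 18.75 mm of jaw travel, and I stopped at about 24.5 mm, which gives 5.8 mm.
- The last wrist picture gives 5.8 mm against the pad's rest position and 6.3 mm against the cheek ends.
- The push force rose about 6 N from contact to the end, close to the 5.3 N spring plus some friction.

**Stack and bench:** the last pictures show the three spacers upright, square and closed up against the pad. The fourth spacer stands well away from the jig. The dish, ring, bottle, jar, loupe, driver and brush look undisturbed. About 34 s of the 72 s were used.

**What disagreed:**
- **Fingertips:** they are about 12 mm behind the reported TCP, not 25 mm ahead of it as the robot notes say. My first grip therefore closed just above a tab without moving the spacer. I corrected the height, and every later grip held.
- **Cameras:** the top camera's positions were about 3 mm off the wrist camera's in y. I used the wrist camera.
- **Force reading:** while gripping the post it showed 4 to 6 N in z that I did not explain. It stayed well below the limits.

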